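# Pack the cold tray and start the logger for a specimen run

## Task

Get the specimen carrier ready: set every finned cold block into the cold tray so that its fins interlace with the tray's fins and it sits fully home, and stand every tube from the sloping rack upright, cap up, in the cups of the black caddy, in whatever order you like. Only when all of that is loaded, turn the logger's dial clockwise exactly five clicks and leave it resting in that click-stop. Leave the glove box, mug and books where they are.

Things in the scene. Friction and masses are not known exactly. Their poses are not given: they have to be found in the camera images.
- block1: Finned aluminium cold block, loose, 0.4 kg, up to three alike. Plate 100 x 62 x 8 mm, its underside 30 mm up; below it 3 fins along own x, 100 long, 9 thick, 30 mm deep, at own y -20, 0, +20 mm; on top a black grip bar 64 (x) x 18 (y) mm, from 38 to 68 mm up. Origin: centre of the fins' underside, z up. Half-turn symmetric. Starts standing on the desk.
- block2: Finned aluminium cold block, loose, 0.4 kg, up to three alike. Plate 100 x 62 x 8 mm, its underside 30 mm up; below it 3 fins along own x, 100 long, 9 thick, 30 mm deep, at own y -20, 0, +20 mm; on top a black grip bar 64 (x) x 18 (y) mm, from 38 to 68 mm up. Origin: centre of the fins' underside, z up. Half-turn symmetric. Starts standing on the desk.
- block3: Finned aluminium cold block, loose, 0.4 kg, up to three alike. Plate 100 x 62 x 8 mm, its underside 30 mm up; below it 3 fins along own x, 100 long, 9 thick, 30 mm deep, at own y -20, 0, +20 mm; on top a black grip bar 64 (x) x 18 (y) mm, from 38 to 68 mm up. Origin: centre of the fins' underside, z up. Half-turn symmetric. Starts standing on the desk.
- tube1: White specimen tube, closed, loose, 40 g, up to three alike: cylinder 18 mm across (19 at the grey cap), 150 mm long. Origin: centre of its bottom end; own z runs along it to the cap. Starts in a trough of the sloping rack, cap up, axis 45 degrees above horizontal; the 70 mm nearest the cap overhang freely over open space.
- tube2: White specimen tube, closed, loose, 40 g, up to three alike: cylinder 18 mm across (19 at the grey cap), 150 mm long. Origin: centre of its bottom end; own z runs along it to the cap. Starts in a trough of the sloping rack, cap up, axis 45 degrees above horizontal; the 70 mm nearest the cap overhang freely over open space.
- tube3: White specimen tube, closed, loose, 40 g, up to three alike: cylinder 18 mm across (19 at the grey cap), 150 mm long. Origin: centre of its bottom end; own z runs along it to the cap. Starts in a trough of the sloping rack, cap up, axis 45 degrees above horizontal; the 70 mm nearest the cap overhang freely over open space.
- tray: Fixed grey tray, 120 (x) x 252 (y) mm, floor 6 mm thick, with 12 upright fins along its x: 6 thick, 108 long, tops 34 mm above the desk (as the rim), at own y = -110, -90 .. +110 mm: gaps 14 mm wide. A block's fins enter 3 neighbouring gaps, 2.5 mm to spare each side, 4 mm each end. Three blocks fit only centred at own y = -80, 0, +80 mm. Origin: centre of underside.
- bay0 (a point): Point on the tray's floor where the origin of a block lies when fully home in place 0 (tray y = -80 mm, 6 mm above the desk); axes as the tray's, the block's x along the tray's x either way.
- bay1 (a point): Point on the tray's floor where the origin of a block lies when fully home in place 1 (tray y = 0 mm, 6 mm above the desk); axes as the tray's, the block's x along the tray's x either way.
- bay2 (a point): Point on the tray's floor where the origin of a block lies when fully home in place 2 (tray y = 80 mm, 6 mm above the desk); axes as the tray's, the block's x along the tray's x either way.
- rack: Fixed white sloping tube rack, 130 x 190 mm, origin: centre of its underside. It rises 45 degrees towards its own +x. Three troughs at own y = -62, 0, +62 mm; a tube's bottom end lies at own x = -45 mm, 20 mm above the desk. The sloping board supports only the lower 80 mm of a tube; side ribs guide the lower 60 mm.
- caddy: Fixed black caddy: a base 70 x 205 x 6 mm carrying three open square cups in a row along its y, at own y = -75, 0, +75 mm. Each cup is 40 mm square outside, 34 mm inside; rims 78 mm and inner floors 9 mm above the desk. Origin: centre of the underside, z up.
- cup0 (a point): Centre of the mouth of cup 0 of the caddy (caddy y = -75 mm), level with the rim, 78 mm above the desk; axes as the caddy's.
- cup1 (a point): Centre of the mouth of cup 1 of the caddy (caddy y = 0 mm), level with the rim, 78 mm above the desk; axes as the caddy's.
- cup2 (a point): Centre of the mouth of cup 2 of the caddy (caddy y = 75 mm), level with the rim, 78 mm above the desk; axes as the caddy's.
- logger: Fixed white temperature logger, 90 x 90 x 35 mm, with the click-stop dial on top. Origin: centre of the underside, z up.
- dial_grip (a point): On the dial's axis, 78 mm above the desk, at the height for the TCP to pinch the dial's grip bar from above. The bar is 60 mm long (along this point's x), 14 mm thick (y) and stands from 43 to 83 mm above the desk on a disc 66 mm across; a black dot marks its +x end. The point turns with the dial.
- dial (a joint): Angle of the dial, rad, 0 at the start, growing clockwise as seen from above. A sprung click-stop every 30 degrees (0.524 rad); crossing one takes about 0.05 N m and the dial then snaps into the next; it turns either way, with end stops at -0.35 and 4.5.
- glove_box: Bystander: grey carton of gloves, 75 x 230 mm, 120 mm tall, origin centre of the underside.
- mug: Bystander: white mug, 80 mm across, 90 mm tall, origin centre of the underside.
- books: Bystander: two books, 110 x 120 x 37 mm, origin centre of the underside.
Not all that is in view belongs to the job. What is shaped like the tube2 but red is not meant.

How it is judged:
By the outcome, as a careful person would: the job done as asked, in the order asked, and still so for the second after the job is handed in, with the robot touching nothing.
Of block1, block2, block3 only 2 to 3 are there at a start; the rules pass over those that are not, and their reading is None.
Of tube1, tube2, tube3 only 2 to 3 are there at a start; the rules pass over those that are not, and their reading is None.
At some moment in a run one of block1, block2, block3 may be knocked a few centimetres aside while the robot is not near it.
It also fails if it takes over 208 s, if anything falls off the work surface, if the arm or the gripper's body presses on something with over 40 N, if the wrist force passes 120 N, or if a joint passes its speed limit or range.

## Robot

A 7-joint arm with a two-finger parallel gripper is mounted at the origin on the work surface. World frame = base frame: x ahead of the robot, y to its left, z up, the work surface at z = 0. Lengths are in m, angles in rad, forces in N, time in s.
With the tool pointing down it reaches from about 0.4 to 0.85 m from the base axis. Payload 4.5 kg.
Tool frame: the origin (TCP) lies between the finger pads, 19 mm behind the fingertips; this is the grasp point; z points along the fingers, y is the line along which they close (so a half turn about z gives the same grasp; the last joint's range is limited). The gripper opens to 88 mm and grips with 3 to 60 N. Pads are 18 mm wide; open, the fingers measure 123 mm over their backs; the gripper's body (75 mm by 187 mm) begins 45 mm behind the grasp point.
Start: joints at [1.281, 0.689, -0.195, 1.565, 0.157, 0.902, -0.215], TCP at [0.199, -0.593, 0.257] pointing down, gripper open.
Joint ranges: [-3.01, 3.01], [-0.46, 2.08], [-1.47, 1.51], [0.13, 2.56], [-1, 4.14], [0.04, 2.09], [-2.66, 2.66]. Speed limits (rad/s): [2.57, 2.57, 3.14, 3.14, 3.14, 3.14, 3.14].

## Interface

Orientations are given as a unit quaternion [x, y, z, w].
In Python, from plant import r gives the robot as it stands. The module is installed in compiled form; this text tells all that it offers.
- The arm moves only by the tool step_arm, never from a script. Its argument "increments" is a list of rows, each a list of 2 entries, a list of its own where there are three numbers: the shift along the world's x, y, z in cm, then the turn, a rotation vector about the world's x, y, z in degrees. A call has exactly 10 rows; each row shifts and turns the commanded pose from where the row before left it; what a row does not reach is not made up. A row lasts 1/10 s, in which the tool goes at most 50 mm and 8.59 degrees, less where a joint would pass 70% of its speed; a pose out of reach is approached as far as the arm can. A call is refused whole if a number of a shift passes 5 or a number of a turn 8.59, either way. A call with a gripper value outside its range is refused whole. "fingers" is the opening, from 0 (shut) to 1 (fully open), set as the call begins (left out, the last holds). The fingers move at their own pace and stop on an object; "grip_force" is the grip in N (left out, the last holds). Time passes only in rows, so rows that do not move let the fingers close, or fill a call up. It gives the time, the measured TCP pose, the force, the opening and the grip force at its end, in the units of the state.
- r.get_state(): the state, without advancing time (a new reading comes with each control period).
- r.snapshot(name): name is "side" or "top" or "wrist"; returns (picture, depth): 420x560x3 uint8, red, green, blue; 420x560 float32, m along the optical axis (not along the pixel's ray), 0 where there is no reading.
- r.calibration(name): a dict with "fov_y" (degrees; the focal length in pixels is half the picture's height over the tangent of half this angle, whatever the lens; pixels are square), "cx", "cy" (the principal point, pixels), "R" (3x3) and "t" (3): a world point X has camera coordinates R X + t. Camera axes: x right, y down, z forward; pixel columns grow to the right and rows downward; lengths in m; the calibration is good to about 2 mm. A picture is of the moment at which its call begins: read the wrist's pose just before it. calibration takes no time and is no camera call; for the wrist camera it gives the pose at the moment of the call.
- r.finish_job(): hands the job in; it is judged then, once.
The state is a dict: "clock": time; "q": joint angles; "qd": joint speeds; "joint_torque": joint torques, N m; "tool_pos": TCP position; "eef_rot": TCP orientation; "contact_force": force on the tool from outside, world axes, zero at the start; "moment": the same for the moment, N m; "opening": opening from 0.0 (shut) to 1.0 (fully open); "finger_force": force on a finger pad.
Only numpy, scipy, OpenCV 4.12 (cv2) and the standard library are available. Lean on these libraries where they do the work, as an engineer would, in place of code of your own. Each camera call takes 0.05 s, during which the arm holds its last target. There are 200 camera calls.

## Working session

There is one attempt and no reset: what is moved stays moved. The work goes in short steps, Python scripts to look and compute and a tool call to move; the robot and the scene stay as the last step left them, time stands still between calls to the robot, and variables do not carry over. Pictures are saved under pics/ and viewed, at most 14 in all, crops included, and the job is handed in when it is done.

Besides the shell and the picture viewer there is one more tool, called as name(argument=value, ...), one argument or row to a line, values as JSON. step_arm: Moves the arm, as the interface text tells. Its arguments: {"type":"object","properties":{"increments":{"type":"array","items":{"type":"array"}},"fingers":{"type":"number"},"grip_force":{"type":"number"}},"required":["increments"]}

```bash
mkdir -p pics
cat > h.py <<'E'
import numpy as np, cv2
from plant import r
def K(n):
    c=r.calibration(n); f=210/np.tan(np.radians(c['fov_y'])/2); return c,f
def cloud(n):
    c,f=K(n); im,d=r.snapshot(n); v,u=np.mgrid[:420,:560]
    P=np.stack([(u-c['cx'])/f*d,(v-c['cy'])/f*d,d],-1)
    W=(P-np.array(c['t']))@np.array(c['R']); W[d==0]=np.nan
    return im,d,W
def save(n,im,s=1):
    cv2.imwrite('pics/'+n+'.png',cv2.resize(im[:,:,::-1],None,fx=s,fy=s))
E
python3 - <<'E'
from h import *
print(r.get_state())
for n in ('top','side'):
    im,d,W=cloud(n); save(n+'0',im,1.4); np.savez(n+'0.npz',im=im,d=d,W=W)
    c,f=K(n); print(n,f,c, (d>0).mean())
E
```

```text
{'clock': 0.0, 'q': array([ 1.28081675,  0.68999316, -0.19452528,  1.56633488,  0.15732533,
        0.90250625, -0.21507284]), 'qd': array([ 0.00099198, -0.00103743, -0.00084682, -0.00128313,  0.00096965,
        0.00037889, -0.00068736]), 'joint_torque': array([-8.64032745e-05, -5.27560544e+01, -1.26727805e+00, -1.53430420e+01,
       -5.27796254e-02,  6.55515993e-03,  1.98232774e-04]), 'tool_pos': array([ 0.19860981, -0.59197355,  0.25660701]), 'eef_rot': array([ 9.86913151e-01,  1.61250057e-01, -2.20565030e-04, -8.96403786e-04]), 'contact_force': array([0.28456627, 0.37369872, 0.2278758 ]), 'moment': array([0.01388939, 0.02947045, 0.00875298]), 'finger_force': 0.0, 'opening': 1.001464881270663}
top 540.0036884476228 {'fov_y': 42.5007466141601, 'cx': 277.1670961281211, 'cy': 206.11505675021243, 'R': array([[-0.02762198, -0.99952479, -0.01368279],
       [-0.99575124,  0.02871541, -0.08749228],
       [ 0.08784361,  0.01120794, -0.99607122]]), 't': array([0.04205086, 0.44966713, 1.5799608 ])} 0.9958928571428571
side 392.19041516693835 {'fov_y': 56.33401895197408, 'cx': 274.04758103773656, 'cy': 207.02973861976767, 'R': array([[-0.99113475, -0.13262995,  0.00782372],
       [-0.09667909,  0.67957929, -0.72720364],
       [ 0.09113214, -0.72151319, -0.68637719]]), 't': array([0.4355058 , 0.07732235, 0.98276023])} 0.9958205782312926
```

View pics/top0.png

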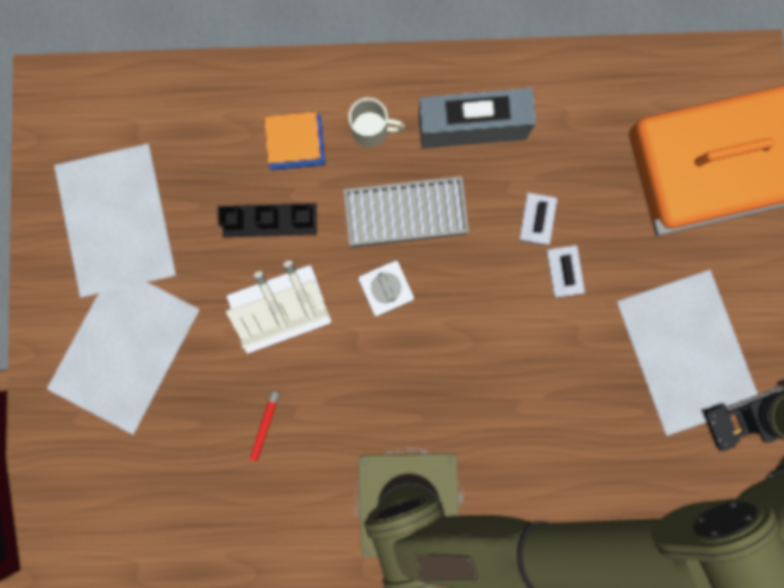

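View pics/side0.png

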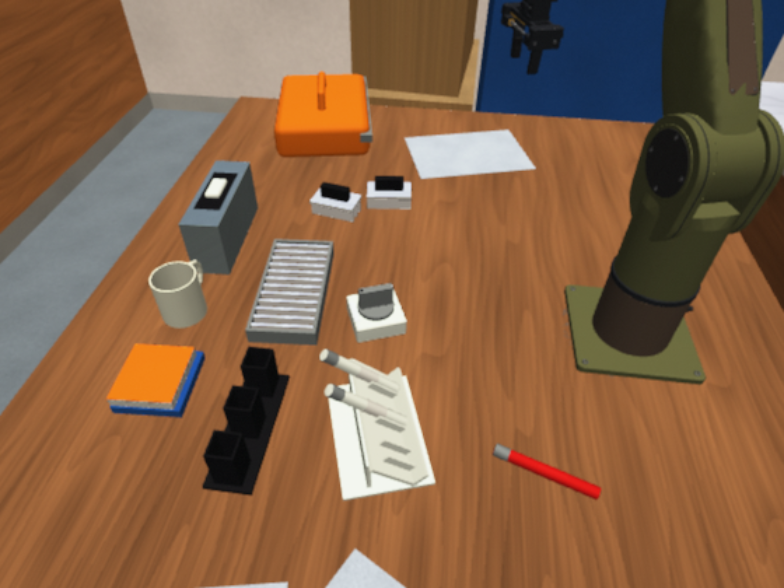

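The top view shows two blocks at (538,218) and (567,271), the tray at (406,211), the caddy at (267,219) and the rack with two white tubes whose caps are at (260,275) and (289,266). The logger is at (386,287). A red tube lies flat at (265,427); it is not meant, since the white tubes in the rack fit the description.

```bash
cat >> h.py <<'E'
def ray(n,u,v,z,c=None):
    c,f=K(n) if c is None else c
    R=np.array(c['R']);o=-R.T@np.array(c['t']);d=R.T@np.array([(u-c['cx'])/f,(v-c['cy'])/f,1]);return o+d*(z-o[2])/d[2]
def rect(P):
    (x,y),(a,b),t=cv2.minAreaRect((P[:,:2]*1000).astype(np.float32))
    if a<b: a,b,t=b,a,t+90
    return np.round([x,y,a,b,(t+90)%180-90],1), len(P)
E
python3 - <<'E'
from h import *
for n in ('top','side'):
    D=np.load(n+'0.npz'); im,W=D['im'].astype(int),D['W']; z=W[...,2]
    v,u=np.mgrid[:420,:560]
    def box(x0,y0,x1,y1,s=1.4): return (u>x0/s)&(u<x1/s)&(v>y0/s)&(v<y1/s)
    gray=im.sum(-1)/3
    B=dict(b1=(510,185,565,250),b2=(540,240,595,305),tray=(335,170,480,255),caddy=(210,195,325,245),logger=(350,255,425,322),rack=(215,250,340,360)) if n=='top' else dict(b1=(305,175,363,225),b2=(364,165,420,215),tray=(240,232,340,350),caddy=(195,340,295,495),logger=(340,275,412,345),rack=(315,340,440,505))
    def show(k,name,m):
        q=W[m&box(*B[k])&np.isfinite(z)]
        if len(q)>8: print(n,name,*rect(q),'z',np.round(np.percentile(q[:,2],[5,50,95]),4),'mean',np.round(q[:,:2].mean(0)*1000,1))
    for b in('b1','b2'):
        show(b,b+' bar',(z>.06)&(gray<90)); show(b,b+' plate',(z>.03)&(z<.05))
    show('tray','tray',(z>.026)&(z<.045)); show('caddy','cups',(z>.07)&(z<.09)); show('caddy','cad all',(z>.003)&(gray<70)); show('logger','bar',(z>.072)&(z<.095)); show('logger','body',(z>.028)&(z<.04)); show('logger','disc',(z>.028)&(gray<170));show('rack','rackall',(z>.004));show('rack','tubetop',z>.105)
E
```

```text
top b1 bar [ 586.6 -288.    60.8   14.6  -11.4] 105 z [0.0617 0.0685 0.074 ] mean [ 586.5 -288. ]
top b1 plate [ 580.2 -304.7  112.4   94.    -9.5] 565 z [0.0327 0.0386 0.0452] mean [ 584.5 -290.3]
top b2 bar [ 474.4 -340.2   58.5   15.1    6.1] 108 z [0.0619 0.0684 0.0733] mean [ 474.9 -339.7]
top b2 plate [ 485.2 -338.4  124.1   71.     9.5] 577 z [0.0328 0.039  0.0447] mean [ 475.8 -339.9]
top tray [613.7 -12.8 252.3 122.2 -85.2] 1480 z [0.0279 0.0342 0.0405] mean [613.3 -14.2]
top cups [607.5 281.3 190.   42.5 -89.9] 251 z [0.0709 0.0775 0.0834] mean [608.  276.3]
top cad all [607.9 282.4 202.5  70.  -89.3] 1417 z [0.004  0.0152 0.0798] mean [604.8 280.6]
top bar [450.8  33.7  59.3  13.8  22.1] 104 z [0.0771 0.0827 0.0877] mean [450.2  33.5]
top body [450.7  33.3  89.6  89.4  22.4] 505 z [0.0304 0.0354 0.0395] mean [448.   32.9]
top disc [444.7  27.9  82.4  74.4 -67.6] 139 z [0.034  0.0783 0.0872] mean [447.8  33.7]
top rackall [424.  267.9 266.4 234.   88.4] 3348 z [0.0045 0.0282 0.1067] mean [418.5 261.9]
top tubetop [470.1 249.6  80.   47.6 -71.9] 183 z [0.106  0.1208 0.1324] 
[... 449 characters left out ...]
96.4 -85.5] 2440 z [0.0268 0.0324 0.0354] mean [611.2  -0.9]
side cups [606.5 282.8 192.   41.2  89.9] 658 z [0.0708 0.0762 0.0791] mean [606.1 291. ]
side cad all [616.6 260.3 264.1 145.1 -65.9] 3646 z [0.0047 0.0403 0.0776] mean [601.4 296. ]
side bar [449.2  36.2  59.4  16.7  21.5] 172 z [0.0734 0.0814 0.0847] mean [449.6  38.1]
side body [449.   35.6  91.9  89.8 -67.8] 511 z [0.0299 0.0349 0.0379] mean [447.2  54.7]
side disc [447.9  38.3  89.7  86.1  22.2] 623 z [0.0304 0.0529 0.0836] mean [446.4  46.6]
side rackall [406.9 210.9 290.1 190.6 -71.3] 5193 z [0.0045 0.0313 0.1134] mean [413.  280.8]
side tubetop [472.6 253.4  80.3  38.  -72.1] 345 z [0.1068 0.1211 0.1302] mean [472.9 257.8]
```

Run:
```python
from h import *
D=np.load('top0.npz');im=D['im']
a=cv2.resize(im[130:255,150:310,::-1],None,fx=2.5,fy=2.5,interpolation=2)
b=cv2.resize(np.load('side0.npz')['im'][165:360,130:315,::-1],None,fx=2.1,fy=2.1,interpolation=2)
H=max(a.shape[0],b.shape[0]); p=lambda x:cv2.copyMakeBorder(x,0,H-x.shape[0],0,0,0)
cv2.imwrite('pics/c1.png',np.hstack([p(a),p(b)]));print(a.shape,b.shape)
```

```text
(312, 400, 3) (410, 388, 3)
```

View pics/c1.png

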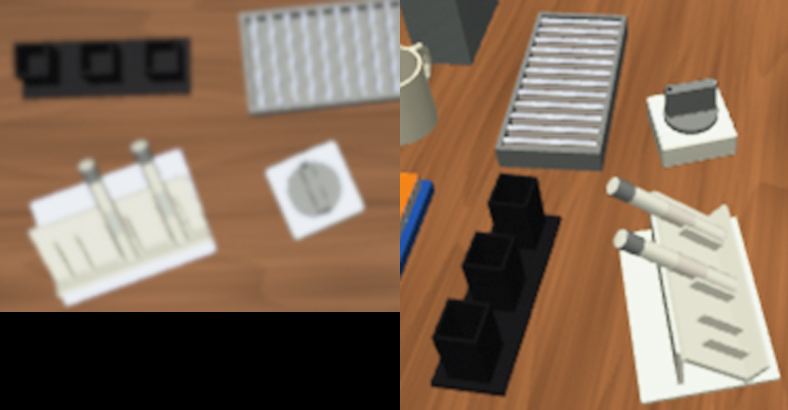

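The crop confirms two white, grey-capped tubes, in the rack's -y and centre troughs, and three empty cups. The red tube isn't in the rack, so I leave it alone. First move: above block 1.

step_arm(
  increments=[
    [[3.8,3,0],[0,0,-2.9]],
    [[3.8,3,0],[0,0,-2.9]],
    [[3.8,3,0],[0,0,-2.9]],
    [[3.8,3,0],[0,0,-2.9]],
    [[3.8,3,0],[0,0,-2.9]],
    [[3.8,3,0],[0,0,-2.9]],
    [[3.8,3,0],[0,0,-2.9]],
    [[3.8,3,0],[0,0,-2.9]],
    [[3.8,3,0],[0,0,-2.9]],
    [[3.8,3,0],[0,0,-2.9]],
  ],
  fingers=1,
)

```text
clock: 1.1
tool_pos: [0.58, -0.2909, 0.257]
eef_rot: [0.996, -0.092, -0.0, -0.0]
contact_force: [1.4, -1.4, -0.1]
opening: 0.997
finger_force: 0.0
```

```bash
cat >> h.py <<'E'
from scipy.spatial.transform import Rotation as Ro
def tcp():
    s=r.get_state(); R=Ro.from_quat(s['eef_rot']).as_matrix()
    print('t',round(s['clock'],2),'tcp',np.round(s['tool_pos']*1000,1),'yawx',round(np.degrees(np.arctan2(R[1,0],R[0,0])),2),'z',np.round(R[:,2],3),'F',np.round(s['contact_force'],1),'open',round(s['opening'],3))
    return s,R
def comps(W,m,name,amin=60):
    m=(m&np.isfinite(W[...,2])).astype(np.uint8); n,L,st,_=cv2.connectedComponentsWithStats(m)
    for i in range(1,n):
        if st[i,4]>=amin:
            q=W[L==i]; print(name,*rect(q),'px',st[i,:4],'zmed',round(float(np.median(q[:,2])),4),'mean',np.round(q[:,:2].mean(0)*1000,1))
E
python3 - <<'E'
from h import *
tcp(); im,d,W=cloud('wrist'); save('w1',im); z=W[...,2]; g=im.mean(-1)
comps(W,(z>.06)&(z<.08)&(g<90),'bar'); comps(W,(z>.03)&(z<.045)&(g>120),'plate')
c,f=K('wrist');print(f,-np.array(c['R']).T@c['t'])
im,d,W=cloud('top');z=W[...,2]; g=im.mean(-1)
comps(W,(z>.06)&(z<.075)&(g<90)&(W[...,1]<-.2)&(W[...,0]<.7),'topbar')
E
```

```text
t 1.1 tcp [ 580.  -290.9  257. ] yawx -10.56 z [-0.001  0.    -1.   ] F [ 1.4 -1.4 -0.1] open 0.997
bar [ 757.3 -122.8   58.6    1.5  -86.9] 577 px [ 0  0 68 20] zmed 0.0686 mean [ 757.3 -122.7]
bar [ 617.6 -522.9  152.9   12.4    7. ] 2453 px [519   0  41 181] zmed 0.0682 mean [ 627.7 -521. ]
bar [ 587.9 -291.1   61.9   15.8  -11.5] 571 px [268 142  19  69] zmed 0.0682 mean [ 579.6 -288.6]
bar [ 474.6 -342.6   63.2   16.4    6.9] 1012 px [334 247  32  62] zmed 0.0682 mean [ 477.1 -342.3]
plate [615.9 -60.2 158.2 120.3 -85.4] 7647 px [  0 103 141 155] zmed 0.0339 mean [614.7 -77.8]
plate [ 586.8 -291.2  100.    61.9  -11.9] 4994 px [246 119  66 103] zmed 0.0383 mean [ 590.7 -291.8]
plate [ 473.9 -343.   100.7   62.     6.7] 3823 px [304 215  77 100] zmed 0.0382 mean [ 481.6 -341.2]
359.5955852865083 [ 0.65820096 -0.29509648  0.38470592]
topbar [ 639.3 -519.7  123.4    7.6   12. ] 95 px [459 114  13  42] zmed 0.0686 mean [ 638.4 -520.4]
topbar [ 586.8 -288.5   59.7   14.5  -10.9] 98 px [382 145   8  21] zmed 0.0681 mean [ 586.9 -288. ]
```

View pics/w1.png

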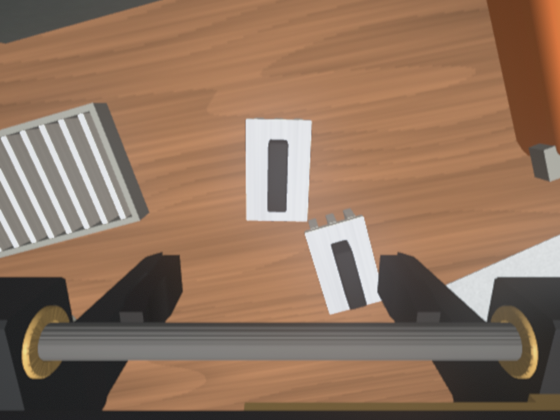

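The wrist view shows block 1 at (278,170), block 2 at (340,265) and the tray at left (70,180). Descending on block 1.

step_arm(
  increments=[
    [[0.4,0.0,-2.4],[0,0,-0.6]],
    [[0.3,0.0,-2.4],[0,0,-0.6]],
    [[0,0,-2.4],[0,0,0]],
    [[0,0,-2.4],[0,0,0]],
    [[0,0,-2.4],[0,0,0]],
    [[0,0,-2.4],[0,0,0]],
    [[0,0,-2.4],[0,0,0]],
    [[0,0,-2.0],[0,0,0]],
    [[0,0,-0.6],[0,0,0]],
    [[0,0,-0.3],[0,0,0]],
  ],
  fingers=1,
)

```text
clock: 2.2
tool_pos: [0.5853, -0.2924, 0.0597]
eef_rot: [0.995, -0.101, -0.001, -0.0]
contact_force: [-0.0, 0.2, -0.6]
opening: 0.999
finger_force: 0.0
```

step_arm(
  increments=[
    [[0,0,0],[0,0,0]],
    [[0,0,0],[0,0,0]],
    [[0,0,0],[0,0,0]],
    [[0,0,0],[0,0,0]],
    [[0,0,0],[0,0,0]],
    [[0,0,0],[0,0,0]],
    [[0,0,0],[0,0,0]],
    [[0,0,0],[0,0,0]],
    [[0,0,0],[0,0,0]],
    [[0,0,0],[0,0,0]],
  ],
  fingers=0,
  grip_force=30,
)

```text
clock: 3.2
tool_pos: [0.5864, -0.2908, 0.0605]
eef_rot: [0.995, -0.101, -0.0, -0.001]
contact_force: [-0.2, 3.7, 2.2]
opening: 0.205
finger_force: 29.9
```

Run:
```python
from h import *
tcp()
for n in('top','side','wrist'):
    im,d,W=cloud(n);z=W[...,2]; g=im.mean(-1)
    ok=(W[...,1]<-.2)&(W[...,1]>-.42)&(W[...,0]<.7)&(W[...,0]>.4)
    comps(W,(z>.03)&(z<.045)&(g>120)&ok,n+'plate'); 
    comps(W,(z>.06)&(z<.075)&(g<90)&ok,n+'bar')
```

```text
t 3.2 tcp [ 586.4 -290.8   60.5] yawx -11.58 z [ 0.     0.002 -1.   ] F [-0.2  3.7  2.2] open 0.205
sideplate [ 473.4 -340.7   97.2   67.8    5.2] 275 px [262 130  32  13] zmed 0.0379 mean [ 472.7 -327.8]
sideplate [ 585.8 -289.3  100.4   64.3  -10.7] 267 px [222 137  36  15] zmed 0.038 mean [ 581.9 -275.2]
sidebar [ 473.  -341.7   63.1   24.5    9.3] 103 px [268 126  21   6] zmed 0.0666 mean [ 473.2 -338.8]
sidebar [ 567.2 -288.2   52.1   26.6   86.4] 67 px [239 128  11  13] zmed 0.0676 mean [ 569.7 -286.5]
wristplate [ 607.3 -295.8   62.3   58.5   78.4] 12237 px [206 153 148 129] zmed 0.0385 mean [ 616.7 -297.5]
wristbar [ 596.3 -294.3   43.7   40.5  -50. ] 6980 px [213 212 134 111] zmed 0.0683 mean [ 597.9 -294.2]
wristbar [ 558.6 -286.1   17.3    5.5   80.5] 357 px [258 361  44   9] zmed 0.0684 mean [ 558.7 -285.9]
```

step_arm(
  increments=[
    [[0,0,2],[0,0,0]],
    [[0,0,4],[0,0,0]],
    [[0,0,4],[0,0,0]],
    [[0,0,4],[0,0,0]],
    [[0.6,3.6,0.5],[0,0,3.2]],
    [[0.6,3.6,0.5],[0,0,3.2]],
    [[0.6,3.6,0],[0,0,3.2]],
    [[0.6,3.6,0],[0,0,3.2]],
    [[0.6,3.6,0],[0,0,3.2]],
    [[0.4,1.9,0],[0,0,0.4]],
  ],
)

```text
clock: 4.35
tool_pos: [0.6195, -0.0901, 0.2093]
eef_rot: [0.999, 0.044, -0.001, -0.001]
contact_force: [-0.4, -0.1, -4.8]
opening: 0.203
finger_force: 29.9
```

Run:
```python
from h import *
tcp(); im,d,W=cloud('wrist'); save('w2',im,1.3); z=W[...,2]; g=im.mean(-1)
np.savez('w2.npz',im=im,W=W,d=d)
comps(W,(z>.027)&(z<.042)&(W[...,1]<.2)&(W[...,1]>-.25)&(W[...,0]<.72)&(W[...,0]>.5),'tray',200)
comps(W,(z>.1)&(g>120),'held',200)
for n in('top','side'):
    im,d,W=cloud(n);z=W[...,2]; g=im.mean(-1)
    comps(W,(z>.03)&(z<.045)&(g>120)&(W[...,1]<-.2)&(W[...,1]>-.5)&(W[...,0]<.7),n+'b2')
```

```text
t 4.35 tcp [619.5 -90.1 209.3] yawx 5.02 z [-0.002  0.001 -1.   ] F [-0.4 -0.1 -4.8] open 0.203
tray [612.1 -12.1 253.1 120.6 -85.3] 14635 px [ 30 116 309 138] zmed 0.0339 mean [618.8  29.3]
held [641.3 -88.4  62.3  57.7 -84.7] 12749 px [206 146 148 136] zmed 0.1872 mean [650.9 -87.5]
held [640.5 -72.9  12.6   1.5   4.9] 295 px [198 319   9  59] zmed 0.2753 mean [641.6 -72.8]
held [ 643.3 -104.4   12.5    1.4    5.9] 258 px [354 322   8  56] zmed 0.2753 mean [ 644.3 -104.4]
held [640.2 -88.9  30.9   6.4 -86. ] 1852 px [207 345 146  16] zmed 0.2725 mean [640.8 -88.6]
held [636.3 -38.5  14.4   4.4 -81.1] 549 px [  9 346  62  11] zmed 0.2726 mean [636.7 -39.1]
held [ 645.5 -140.2   16.     4.3  -83.9] 698 px [489 346  71  11] zmed 0.2725 mean [ 645.6 -139.6]
topb2 [ 474.7 -342.7   99.9   63.6    6.3] 527 px [391 176  27  37] zmed 0.0386 mean [ 473.6 -341.2]
sideb2 [ 473.5 -340.6   97.4   66.5    5.3] 273 px [262 130  32  13] zmed 0.0379 mean [ 472.5 -328.3]
```

View pics/w2.png

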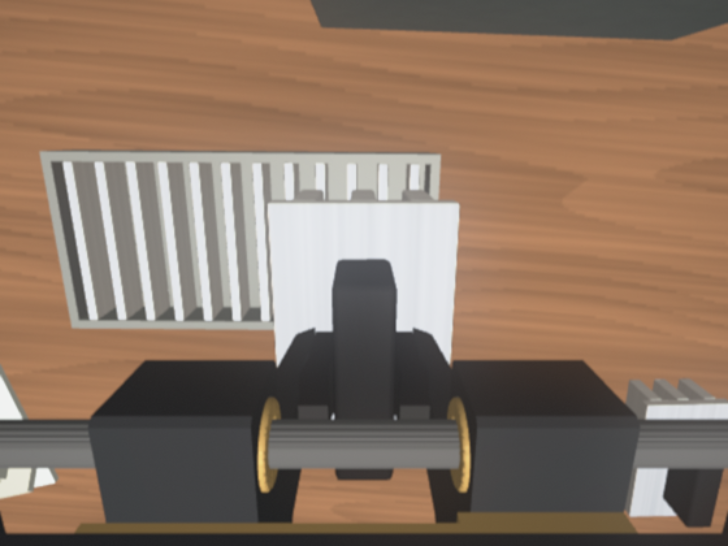

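Over bay 0 the wrist shows the held block centred in the grip and all 12 tray fins. Correcting by (-1.5, -1.6) mm and descending to just above the fins.

step_arm(
  increments=[
    [[-0.15,-0.16,0],[0,0,-0.4]],
    [[0,0,-2.5],[0,0,0]],
    [[0,0,-2.5],[0,0,0]],
    [[0,0,-2.5],[0,0,0]],
    [[0,0,-2.0],[0,0,0]],
    [[0,0,-1],[0,0,0]],
    [[0,0,0],[0,0,0]],
    [[0,0,0],[0,0,0]],
    [[0,0,0],[0,0,0]],
    [[0,0,0],[0,0,0]],
  ],
)

```text
clock: 5.5
tool_pos: [0.6191, -0.0954, 0.1066]
eef_rot: [0.999, 0.038, 0.001, 0.0]
contact_force: [-0.4, -0.6, -3.7]
opening: 0.204
finger_force: 29.9
```

Run:
```python
from h import *
tcp(); im,d,W=cloud('wrist'); save('w3',im,1.3); z=W[...,2]; g=im.mean(-1)
comps(W,(z>.027)&(z<.042)&(W[...,1]<.2)&(W[...,1]>-.25)&(W[...,0]<.72)&(W[...,0]>.5),'tray',200)
comps(W,(z>.06)&(z<.095)&(g>120),'held',200)
```

```text
t 5.5 tcp [619.1 -95.4 106.6] yawx 4.34 z [ 0.002 -0.    -1.   ] F [-0.4 -0.6 -3.7] open 0.204
tray [613.6 -27.9 221.8 120.5 -85.4] 21330 px [  0 125 357 195] zmed 0.0338 mean [6.274e+02 5.000e-01]
held [640.8 -94.2  62.3  58.2 -85.7] 12489 px [206 149 148 133] zmed 0.0846 mean [650.4 -93.3]
```

View pics/w3.png

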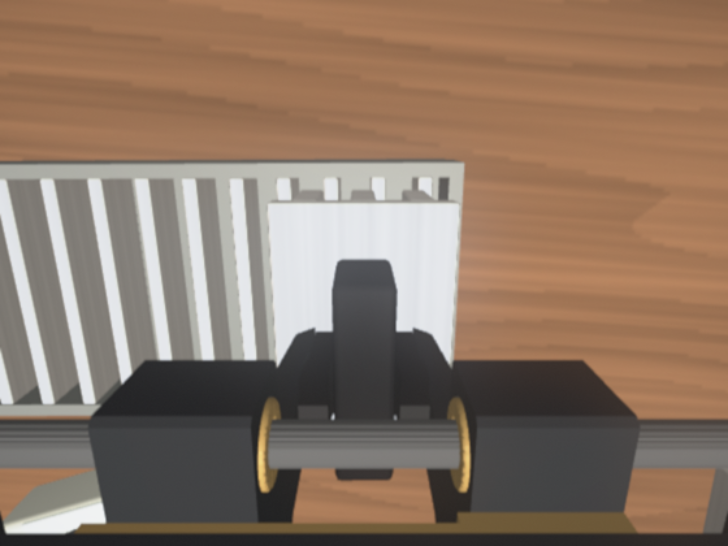

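The view shows the block about 3 mm too far to the right (-y): its fins at (310,195), (363,195), (418,195) against tray fins at 284, 331, 378 and 425. I correct, then measure the fin stripes directly.

step_arm(
  increments=[
    [[-0.05,0.3,0],[0,0,0.3]],
    [[0,0,0],[0,0,0]],
    [[0,0,0],[0,0,0]],
    [[0,0,0],[0,0,0]],
    [[0,0,0],[0,0,0]],
    [[0,0,0],[0,0,0]],
    [[0,0,0],[0,0,0]],
    [[0,0,0],[0,0,0]],
    [[0,0,0],[0,0,0]],
    [[0,0,0],[0,0,0]],
  ],
)

```text
clock: 6.55
tool_pos: [0.6179, -0.0922, 0.1054]
eef_rot: [0.999, 0.041, 0.0, 0.0]
contact_force: [0.0, -0.7, -4.9]
opening: 0.201
finger_force: 29.9
```

```bash
cat >> h.py <<'E'
def fins(W,im,s,th=4.7,c0=(612.4,-12.5)):
    # fin-top stripes and held plate, in tray frame (mm); y error of the held block to nearest place
    g=im.mean(-1); A=np.array([[np.cos(np.radians(th)),np.sin(np.radians(th))],[-np.sin(np.radians(th)),np.cos(np.radians(th))]])
    P=(W[...,:2]*1000-np.array(c0))@A.T; z=W[...,2]
    m=(z>.031)&(z<.038)&(g>200)&(abs(P[...,0])<58)&(abs(P[...,1])<125)
    n,L,st,_=cv2.connectedComponentsWithStats(m.astype(np.uint8))
    out=[]
    for i in range(1,n):
        if st[i,4]<40: continue
        q=P[L==i]; (x,y),(a,b),t=cv2.minAreaRect(q.astype(np.float32))
        if a<b:a,b,t=b,a,t+90
        out.append([x,y,a,b,(t+90)%180-90])
    out=np.array(sorted(out,key=lambda o:o[1])); print(np.round(out,1))
    t=(s['tool_pos'][:2]*1000-np.array(c0))@A.T; print('tcp in tray',np.round(t,1))
E
python3 - <<'E'
from h import *
s,_=tcp(); im,d,W=cloud('wrist'); z=W[...,2]; g=im.mean(-1)
fins(W,im,s)
comps(W,(z>.06)&(z<.095)&(g>120),'held',200)
D=np.load('w2.npz');print('w2');fins(D['W'],D['im'],s)
E
```

```text
t 6.55 tcp [617.9 -92.2 105.4] yawx 4.65 z [ 0. -0. -1.] F [ 0.  -0.7 -4.9] open 0.201
[[ 4.910e+01 -1.102e+02  1.050e+01  6.000e+00 -8.000e-01]
 [ 4.910e+01 -9.000e+01  1.050e+01  5.600e+00  8.000e-01]
 [ 4.910e+01 -7.000e+01  1.050e+01  5.100e+00 -9.000e-01]
 [ 4.910e+01 -5.000e+01  1.060e+01  5.800e+00 -3.000e-01]
 [ 1.140e+01 -2.990e+01  8.600e+01  6.100e+00 -2.000e-01]
 [ 1.160e+01 -9.900e+00  8.560e+01  6.400e+00 -1.000e-01]
 [ 1.160e+01  9.800e+00  8.560e+01  6.600e+00 -0.000e+00]
 [ 7.400e+00  2.970e+01  9.400e+01  6.900e+00  5.000e-01]
 [ 3.000e-01  4.970e+01  1.073e+02  6.900e+00 -1.000e-01]
 [-0.000e+00  6.960e+01  1.076e+02  7.100e+00 -1.000e-01]
 [-3.530e+01  8.960e+01  3.640e+01  6.300e+00 -2.300e+00]]
tcp in tray [ -1.1 -79.9]
held [639.5 -90.8  62.3  58.  -85.4] 12464 px [206 149 148 133] zmed 0.0834 mean [649.  -89.9]
w2
[[ 4.620e+01 -1.101e+02  1.580e+01  5.900e+00 -3.500e+00]
 [ 4.310e+01 -9.000e+01  2.300e+01  5.100e+00  1.000e+00]
 [ 4.300e+01 -7.000e+01  2.300e+01  5.000e+00 -1.000e-01]
 [ 4.340e+01 -5.010e+01  2.210e+01  5.200e+00 -1.000e+00]
 [ 4.280e+01 -3.010e+01  2.310e+01  5.800e+00  6.000e-01]
 [ 5.000e-01 -1.000e+01  1.073e+02  6.300e+00 -0.000e+00]
 [ 3.000e-01  9.800e+00  1.075e+02  6.300e+00  0.000e+00]
 [ 2.000e-01  2.990e+01  1.074e+02  6.500e+00  1.000e-01]
 [ 6.000e-01  4.980e+01  1.079e+02  6.500e+00  0.000e+00]
 [ 9.000e-01  6.980e+01  1.071e+02  6.700e+00 -0.000e+00]
 [ 4.000e-01  8.980e+01  1.062e+02  6.600e+00 -1.000e-01]
 [ 4.000e-01  1.097e+02  1.074e+02  6.500e+00  1.000e-01]]
tcp in tray [ -1.1 -79.9]
```

Fin stripes match the tray model to 0.2 mm, and the block sits at tray y = -79.9. Lowering.

step_arm(
  increments=[
    [[0,0,-0.6],[0,0,0]],
    [[0,0,-0.5],[0,0,0]],
    [[0,0,-0.5],[0,0,0]],
    [[0,0,-0.5],[0,0,0]],
    [[0,0,-0.5],[0,0,0]],
    [[0,0,-0.5],[0,0,0]],
    [[0,0,-0.4],[0,0,0]],
    [[0,0,-0.3],[0,0,0]],
    [[0,0,-0.1],[0,0,0]],
    [[0,0,0],[0,0,0]],
  ],
)

```text
clock: 7.6
tool_pos: [0.618, -0.0922, 0.0665]
eef_rot: [0.999, 0.041, 0.0, 0.0]
contact_force: [-0.2, 0.3, -5.2]
opening: 0.203
finger_force: 29.9
```

step_arm(
  increments=[
    [[0,0,-0.1],[0,0,0]],
    [[0,0,0],[0,0,0]],
    [[0,0,0],[0,0,0]],
    [[0,0,0],[0,0,0]],
    [[0,0,0],[0,0,0]],
    [[0,0,0],[0,0,0]],
    [[0,0,0],[0,0,0]],
    [[0,0,0],[0,0,0]],
    [[0,0,0],[0,0,0]],
    [[0,0,0],[0,0,0]],
  ],
)

```text
clock: 8.6
tool_pos: [0.6181, -0.0921, 0.0663]
eef_rot: [0.999, 0.041, 0.0, 0.0]
contact_force: [-3.0, 1.2, 5.3]
opening: 0.197
finger_force: 29.9
```

step_arm(
  increments=[
    [[0,0,0],[0,0,0]],
    [[0,0,0],[0,0,0]],
    [[0,0,0],[0,0,0]],
    [[0,0,0],[0,0,0]],
    [[0,0,2],[0,0,0]],
    [[0,0,3],[0,0,0]],
    [[0,0,4],[0,0,0]],
    [[-1.0,-3.5,3],[0,0,0]],
    [[-1,-4,2],[0,0,0]],
    [[-1,-4,1],[0,0,0]],
  ],
  fingers=0.6,
)

```text
clock: 9.6
tool_pos: [0.5887, -0.2085, 0.2179]
eef_rot: [0.999, 0.041, 0.002, 0.001]
contact_force: [-0.1, -0.1, -0.8]
opening: 0.601
finger_force: 0.0
```

Run:
```python
from h import *
tcp(); 
for n in('wrist','top','side'):
    im,d,W=cloud(n);z=W[...,2]; g=im.mean(-1)
    ok=(W[...,1]<.0)&(W[...,1]>-.5)&(W[...,0]<.7)&(W[...,0]>.4)
    comps(W,(z>.062)&(z<.085)&(g<90)&ok,n+'bar');comps(W,(z>.0375)&(z<.055)&(g>120)&ok,n+'plate',100)
```

```text
t 9.6 tcp [ 588.7 -208.5  217.9] yawx 4.72 z [ 0.004 -0.001 -1.   ] F [-0.1 -0.1 -0.8] open 0.601
wristbar [623.5 -93.6  61.4  17.6   4.4] 2320 px [113  99  37  84] zmed 0.0739 mean [624.6 -95.1]
wristplate [622.7 -92.9  99.8  62.5   4.7] 6419 px [ 97  75  89 123] zmed 0.0442 mean [627.3 -97.2]
wristplate [ 513.5 -341.4   55.9   21.6  -83.7] 699 px [383 267  60  22] zmed 0.0384 mean [ 516.1 -340.7]
topbar [622.6 -90.8  59.1  13.    4.5] 95 px [314 134   7  21] zmed 0.0748 mean [622.2 -91. ]
topplate [626.  -91.3 106.   65.9   5.6] 564 px [303 128  27  36] zmed 0.0446 mean [621.8 -92. ]
sidebar [ 473.  -340.    62.7   20.6    6.8] 96 px [268 126  21   5] zmed 0.0675 mean [ 472.4 -338.5]
sidebar [621.5 -88.6  62.1  21.6   9. ] 167 px [200 168  24   9] zmed 0.0726 mean [620.7 -87.7]
sideplate [622.4 -90.3 100.8  63.7   5.9] 388 px [193 172  40  17] zmed 0.0437 mean [618.  -79.9]
```

Block 1 is home: its plate top is at 44.2 mm against 44 expected. Now block 2.

step_arm(
  increments=[
    [[-2.9,-3.3,0],[0,0,0.9]],
    [[-2.9,-3.3,0],[0,0,0.9]],
    [[-2.9,-3.3,0],[0,0,0]],
    [[-2.8,-3.4,0],[0,0,0]],
    [[0,0,-3],[0,0,0]],
    [[0,0,-3],[0,0,0]],
    [[0,0,-3],[0,0,0]],
    [[0,0,-3],[0,0,0]],
    [[0,0,-2],[0,0,0]],
    [[0,0,-1],[0,0,0]],
  ],
  fingers=1,
)

```text
clock: 10.75
tool_pos: [0.4727, -0.3379, 0.0631]
eef_rot: [0.998, 0.057, -0.001, -0.002]
contact_force: [0.3, -0.6, -0.3]
opening: 1.002
finger_force: 0.0
```

Run:
```python
from h import *
tcp(); 
for n in('side','wrist'):
    im,d,W=cloud(n);z=W[...,2]; g=im.mean(-1)
    ok=(W[...,1]<-.25)&(W[...,1]>-.45)&(W[...,0]<.6)&(W[...,0]>.4)
    comps(W,(z>.03)&(z<.045)&(g>120)&ok,n+'plate',100)
```

```text
t 10.75 tcp [ 472.7 -337.9   63.1] yawx 6.57 z [-0.002  0.003 -1.   ] F [ 0.3 -0.6 -0.3] open 1.002
sideplate [ 504.  -337.1   66.3   37.7  -82.2] 117 px [262 130  13  13] zmed 0.0378 mean [ 504.5 -325.4]
sideplate [ 442.3 -343.3   61.9   34.4  -84.4] 101 px [282 131  12  12] zmed 0.0379 mean [ 438.  -333.7]
wristplate [ 482.8 -341.9   82.2   62.3    6.6] 17295 px [218 152 146 171] zmed 0.0382 mean [ 490.1 -340.6]
```

step_arm(
  increments=[
    [[0.1,-0.4,-0.25],[0,0,0]],
    [[0,0,0],[0,0,0]],
    [[0,0,0],[0,0,0]],
    [[0,0,0],[0,0,0]],
    [[0,0,0],[0,0,0]],
    [[0,0,0],[0,0,0]],
    [[0,0,0],[0,0,0]],
    [[0,0,0],[0,0,0]],
    [[0,0,0],[0,0,0]],
    [[0,0,0],[0,0,0]],
  ],
  fingers=0,
)

```text
clock: 11.85
tool_pos: [0.4738, -0.3434, 0.0628]
eef_rot: [0.998, 0.057, -0.0, -0.001]
contact_force: [-0.9, 1.0, 0.0]
opening: 0.202
finger_force: 29.9
```

step_arm(
  increments=[
    [[0,0,2],[0,0,0]],
    [[0,0,4],[0,0,0]],
    [[0,0,4],[0,0,0]],
    [[1.9,4.2,1],[0,0,-0.5]],
    [[1.9,4.2,1],[0,0,-0.5]],
    [[1.9,4.2,1],[0,0,-0.5]],
    [[1.9,4.2,0],[0,0,-0.3]],
    [[1.9,4.2,0],[0,0,0]],
    [[1.9,4.2,0],[0,0,0]],
    [[1.9,4.2,0],[0,0,0]],
  ],
)

```text
clock: 12.85
tool_pos: [0.6068, -0.0485, 0.1923]
eef_rot: [0.999, 0.041, -0.001, 0.0]
contact_force: [-0.0, -0.4, -3.5]
opening: 0.2
finger_force: 29.9
```

step_arm(
  increments=[
    [[0.3,1.8,0],[0,0,0]],
    [[0.2,1.8,0],[0,0,0]],
    [[0,0,-2],[0,0,0]],
    [[0,0,-2],[0,0,0]],
    [[0,0,-2],[0,0,0]],
    [[0,0,-1.5],[0,0,0]],
    [[0,0,-1],[0,0,0]],
    [[0,0,0],[0,0,0]],
    [[0,0,0],[0,0,0]],
    [[0,0,0],[0,0,0]],
  ],
)

```text
clock: 13.85
tool_pos: [0.6126, -0.0142, 0.1089]
eef_rot: [0.999, 0.041, 0.001, 0.0]
contact_force: [-0.1, -0.0, -4.7]
opening: 0.201
finger_force: 29.9
```

Run:
```python
from h import *
s,_=tcp(); im,d,W=cloud('wrist'); z=W[...,2]; g=im.mean(-1)
fins(W,im,s)
comps(W,(z>.06)&(z<.095)&(g>120),'held',200)
```

```text
t 13.85 tcp [612.6 -14.2 108.9] yawx 4.64 z [ 0.002 -0.    -1.   ] F [-0.1 -0.  -4.7] open 0.201
[[ 1.140e+01 -4.880e+01  8.590e+01  3.800e+00 -2.000e-01]
 [ 4.950e+01 -3.020e+01  9.700e+00  5.300e+00  2.100e+00]
 [ 4.950e+01 -1.010e+01  9.600e+00  5.100e+00  5.000e-01]
 [ 4.950e+01  1.000e+01  9.600e+00  5.200e+00 -5.000e-01]
 [ 4.950e+01  3.000e+01  9.700e+00  5.500e+00 -9.000e-01]
 [ 1.130e+01  5.010e+01  8.600e+01  6.300e+00 -1.000e-01]
 [ 1.140e+01  6.990e+01  8.590e+01  6.300e+00 -1.000e-01]
 [ 1.140e+01  8.990e+01  8.570e+01  6.500e+00  0.000e+00]
 [ 6.900e+00  1.096e+02  9.470e+01  7.000e+00  1.000e-01]]
tcp in tray [ 0.1 -1.7]
held [633.7 -12.8  62.3  58.4 -85.2] 12175 px [207 149 145 132] zmed 0.0845 mean [643.3 -12. ]
```

step_arm(
  increments=[
    [[0,0.18,0],[0,0,0]],
    [[0,0,-0.5],[0,0,0]],
    [[0,0,-0.5],[0,0,0]],
    [[0,0,-0.5],[0,0,0]],
    [[0,0,-0.5],[0,0,0]],
    [[0,0,-0.5],[0,0,0]],
    [[0,0,-0.5],[0,0,0]],
    [[0,0,-0.5],[0,0,0]],
    [[0,0,-0.5],[0,0,0]],
    [[0,0,-0.1],[0,0,0]],
  ],
)

```text
clock: 14.9
tool_pos: [0.6119, -0.012, 0.0683]
eef_rot: [0.999, 0.041, 0.0, -0.0]
contact_force: [-6.1, 1.2, 17.3]
opening: 0.204
finger_force: 30.0
```

step_arm(
  increments=[
    [[0,0,-0.1],[0,0,0]],
    [[0,0,0],[0,0,0]],
    [[0,0,0],[0,0,0]],
    [[0,0,0],[0,0,0]],
    [[0,0,0],[0,0,0]],
    [[0,0,0],[0,0,0]],
    [[0,0,0],[0,0,0]],
    [[0,0,0],[0,0,0]],
    [[0,0,0],[0,0,0]],
    [[0,0,0],[0,0,0]],
  ],
)

```text
clock: 15.9
tool_pos: [0.6119, -0.012, 0.0683]
eef_rot: [0.999, 0.041, 0.0, -0.0]
contact_force: [-5.4, 1.1, 15.5]
opening: 0.198
finger_force: 30.0
```

step_arm(
  increments=[
    [[0,0,0],[0,0,0]],
    [[0,0,0],[0,0,0]],
    [[0,0,0],[0,0,0]],
    [[0,0,0],[0,0,0]],
    [[0,0,2],[0,0,0]],
    [[0,0,4],[0,0,0]],
    [[0,0,4],[0,0,0]],
    [[-3,3,2.5],[0,0,3]],
    [[-3,3,2.5],[0,0,3]],
    [[-3,3,2.5],[0,0,3]],
  ],
  fingers=0.6,
)

```text
clock: 16.9
tool_pos: [0.5208, 0.0785, 0.2418]
eef_rot: [0.993, 0.12, 0.0, -0.0]
contact_force: [0.2, 1.5, 0.2]
opening: 0.597
finger_force: 0.0
```

```bash
cat >> h.py <<'E'
def tubes(W,im,name):
    z=W[...,2]; m=(z>.098)&(z<.16)&(W[...,1]>.13)&(W[...,1]<.42)&(W[...,0]>.38)&(W[...,0]<.56)
    n,L,st,_=cv2.connectedComponentsWithStats(m.astype(np.uint8))
    for i in range(1,n):
        if st[i,4]<30: continue
        q=W[L==i]*1000; 
        vx,vy,x0,y0=cv2.fitLine(q[:,:2].astype(np.float32),cv2.DIST_HUBER,0,.01,.01).ravel()
        if vx<0: vx,vy=-vx,-vy
        s=(q[:,:2]-[x0,y0])@[vx,vy]; k=np.polyfit(s,q[:,2],1)
        print(name,'tube',len(q),'pt',np.round([x0,y0,k[1]],1),'yaw',round(np.degrees(np.arctan2(vy,vx)),1),'slope',round(k[0],2),'s',np.round([s.min(),s.max()],1),'zmax',q[:,2].max().round(1), 'width',np.round(rect(q/1000)[0],1))
E
python3 - <<'E'
from h import *
tcp(); 
for n in('wrist','top','side'):
    im,d,W=cloud(n);z=W[...,2]; g=im.mean(-1); tubes(W,im,n)
    if n=='wrist': save('w4',im,1.3)
    ok=(W[...,1]<.06)&(W[...,1]>-.5)&(W[...,0]<.7)&(W[...,0]>.54)
    comps(W,(z>.0375)&(z<.055)&(g>120)&ok,n+'plate',100)
for n in('top','side'):
    D=np.load(n+'0.npz'); tubes(D['W'],D['im'],n+'0')
E
```

```text
t 16.9 tcp [520.8  78.5 241.8] yawx 13.73 z [ 0.  0. -1.] F [0.2 1.5 0.2] open 0.597
wrist tube 1469 pt [484.2 217.7 117.9] yaw 21.8 slope 0.68 s [-26.2  20.1] zmax 132.8 width [480.8 218.6  46.1  19.3  26.4]
wrist tube 772 pt [458.4 271.9 109.3] yaw 7.9 slope 0.48 s [-19.9  18.2] zmax 120.4 width [457.1 273.9  38.2  12.9   5.8]
wristplate [611.8 -12.4 100.2  62.9   4.6] 5992 px [357  42  99 128] zmed 0.0443 mean [613.7  -8.1]
wristplate [623.1 -92.5 100.4  63.5   5.1] 5103 px [444  52 106 127] zmed 0.0443 mean [624.2 -84.2]
top tube 104 pt [480.5 219.9 116.8] yaw 18.7 slope 0.72 s [-22.3  24. ] zmax 134.8 width [481.1 220.6  46.3  18.4  17.7]
top tube 106 pt [460.9 278.2 116.7] yaw 17.1 slope 0.74 s [-22.2  23.1] zmax 133.6 width [461.2 278.8  45.3  17.1  17.7]
topplate [624.9 -91.6 106.3  64.4   4.8] 566 px [304 127  26  38] zmed 0.0443 mean [623.1 -92. ]
topplate [616.7 -12.8 107.6  62.4   4.7] 361 px [278 131  25  36] zmed 0.0444 mean [621.7 -21.8]
side tube 196 pt [479.1 226.5 115.9] yaw 19.5 slope 0.7 s [-24.3  21. ] zmax 132.0 width [478.3 223.4  45.2  18.3  14. ]
side tube 215 pt [459.  285.1 115.8] yaw 18.3 slope 0.7 s [-22.8  22.2] zmax 131.9 width [459.6 282.8  44.9  16.8  14.1]
sideplate [622.  -88.8 100.3  61.2   4.9] 334 px [193 172  39  17] zmed 0.0439 mean [621.1 -78.2]
sideplate [611.1  -9.8 101.   62.1   4.5] 464 px [188 191  42  19] zmed 0.0436 mean [6.066e+02 4.000e-01]
top0 tube 107 pt [479.6 220.  116.7] yaw 16.3 slope 0.72 s [-27.6  23.8] zmax 136.1 width [478.  219.5  51.4  17.9  19.2]
top0 tube 107 pt [460.3 278.  116.6] yaw 20.6 slope 0.69 s [-25.   24.3] zmax 134.6 width [459.7 278.3  49.2  18.4  21.7]
side0 tube 197 pt [479.  226.6 115.9] yaw 20.2 slope 0.71 s [-23.6  21.1] zmax 134.0 width [478.9 224.3  43.5  18.1  13. ]
side0 tube 219 pt [459.1 285.2 115.8] yaw 17.8 slope 0.69 s [-23.   22.1] zmax 132.3 width [459.7 283.1  44.8  17.7  11.1]
```

View pics/w4.png

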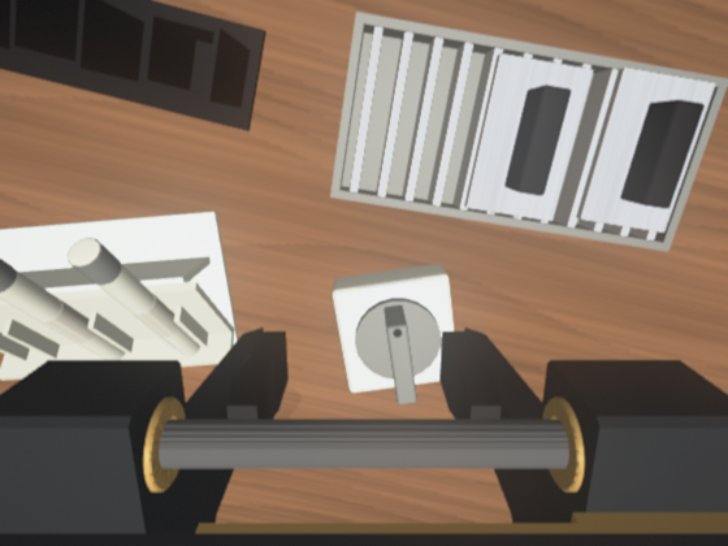

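Wrist view: both blocks are seated (plate tops at 44.3 mm), and the tubes are at left, caps at (85,250) and (5,275). Moving to the nearer tube (rack y = -62).

step_arm(
  increments=[
    [[-1,3.6,0],[0,0,1.1]],
    [[-1,3.6,0],[0,0,1.1]],
    [[-1,3.6,0],[0,0,1.1]],
    [[-1,3.5,0],[0,0,1]],
    [[0,0,-3],[0,0,0]],
    [[0,0,-3],[0,0,0]],
    [[0,0,-3],[0,0,0]],
    [[0,0,-2.6],[0,0,0]],
    [[0,0,-1.4],[0,0,0]],
    [[0,0,-0.6],[0,0,0]],
  ],
  fingers=0.6,
)

```text
clock: 18.05
tool_pos: [0.4819, 0.2191, 0.1026]
eef_rot: [0.988, 0.155, -0.001, 0.001]
contact_force: [0.7, -0.1, 0.0]
opening: 0.6
finger_force: 0.0
```

step_arm(
  increments=[
    [[0,0,0],[0,0,0]],
    [[0,0,0],[0,0,0]],
    [[0,0,0],[0,0,0]],
    [[0,0,0],[0,0,0]],
    [[0,0,0],[0,0,0]],
    [[0,0,0],[0,0,0]],
    [[0,0,0],[0,0,0]],
    [[0,0,0],[0,0,0]],
    [[0,0,0],[0,0,0]],
    [[0,0,0],[0,0,0]],
  ],
  fingers=0,
  grip_force=25,
)

```text
clock: 19.05
tool_pos: [0.4824, 0.2209, 0.1053]
eef_rot: [0.988, 0.156, 0.001, -0.0]
contact_force: [0.1, -0.0, 5.5]
opening: 0.187
finger_force: 25.0
```

step_arm(
  increments=[
    [[0,0,1],[0,0,0]],
    [[0,0,2],[0,0,0]],
    [[0,0,3],[0,0,0]],
    [[0,0,3],[0,0,0]],
    [[0,0,3],[0,0,0]],
    [[0,0,2],[0,0,0]],
    [[0,0,0],[0,0,0]],
    [[0,0,0],[0,0,0]],
    [[0,0,0],[0,0,0]],
    [[0,0,0],[0,0,0]],
  ],
)

```text
clock: 20.05
tool_pos: [0.4811, 0.2203, 0.2437]
eef_rot: [0.988, 0.156, -0.001, 0.001]
contact_force: [-0.3, -0.3, -1.2]
opening: 0.184
finger_force: 25.0
```

Run:
```python
from h import *
tcp(); im,d,W=cloud('side'); np.savez('s5.npz',im=im,W=W)
im2,d2,W2=cloud('wrist')
cv2.imwrite('pics/s5.png',np.hstack([cv2.resize(im[170:380,130:330,::-1],(400,420)),cv2.resize(im2[:,:,::-1],(400,300)) if 0 else cv2.copyMakeBorder(cv2.resize(im2[:,:,::-1],(400,300)),0,120,0,0,0)]))
```

```text
t 20.05 tcp [481.1 220.3 243.7] yawx 17.96 z [-0.003 -0.001 -1.   ] F [-0.3 -0.3 -1.2] open 0.184
```

View pics/s5.png

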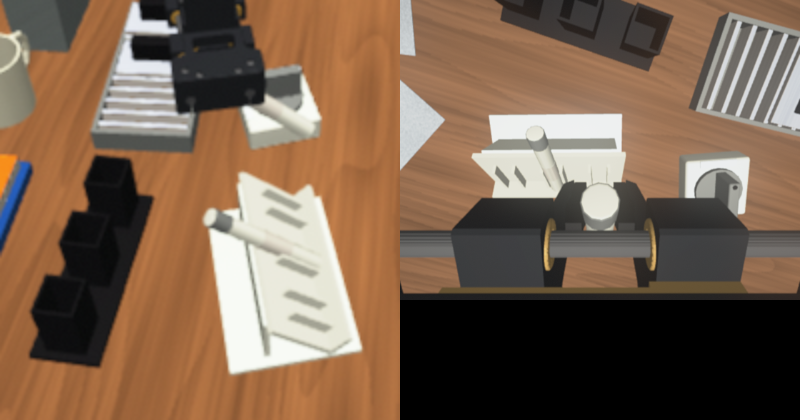

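Side view (left half) shows the tube firmly held at about 45°, its lower end at (310,130). Turning it upright while moving towards cup 0.

step_arm(
  increments=[
    [[1.6,-0.2,0],[2.32,-7.13,0]],
    [[1.6,-0.2,0],[2.32,-7.13,0]],
    [[1.6,-0.2,0],[2.32,-7.13,0]],
    [[1.6,-0.2,0],[2.32,-7.13,0]],
    [[1.6,-0.2,0],[2.32,-7.13,0]],
    [[1.6,-0.2,0],[2.32,-7.13,0]],
    [[1.6,-0.1,0],[0,0,0]],
    [[1.5,0,0],[0,0,0]],
    [[0,0,0],[0,0,0]],
    [[0,0,0],[0,0,0]],
  ],
)

```text
clock: 21.15
tool_pos: [0.6013, 0.2129, 0.2752]
eef_rot: [0.956, 0.148, 0.252, -0.03]
contact_force: [-0.8, -0.1, -0.1]
opening: 0.187
finger_force: 25.0
```

```bash
cat >> h.py <<'E'
def held_tube(s):
    t=s['tool_pos']
    for n in('side','top'):
        im,d,W=cloud(n); g=im.astype(int); lo=im.min(-1)
        m=(np.linalg.norm(W[...,:2]-t[:2],axis=-1)<.11)&(W[...,2]>t[2]-.16)&(W[...,2]<t[2]-.012)&(W[...,2]>.095)&(lo>110)
        nn,L,st,_=cv2.connectedComponentsWithStats(m.astype(np.uint8))
        if nn<2: print(n,'none');continue
        i=1+np.argmax(st[1:,4]); q=W[L==i]*1000
        v=cv2.fitLine(q.astype(np.float32),cv2.DIST_HUBER,0,.01,.01).ravel(); 
        if v[2]<0:v[:3]*=-1
        print(n,len(q),'dir',np.round(v[:3],3),'pt',np.round(v[3:],1),'zrange',np.round(np.percentile(q[:,2],[1,99]),1),'px',st[i,:4])
E
python3 - <<'E'
from h import *
s,_=tcp(); held_tube(s)
E
```

```text
t 21.15 tcp [601.3 212.9 275.2] yawx 17.86 z [ 0.474  0.131 -0.871] F [-0.8 -0.1 -0.1] open 0.187
side 316 dir [0.278 0.123 0.953] pt [573.5 211.  202.4] zrange [158.5 243.1] px [175 201  28  32]
top none
```

Run:
```python
from h import *
s,_=tcp(); print(np.round(s['q'],3))
```

```text
t 21.25 tcp [600.8 213.3 275.3] yawx 17.93 z [ 0.473  0.132 -0.871] F [ 0.5  0.3 -0.5] open 0.187
[-0.46   0.545  0.004  2.004  0.799  0.124 -2.492]
```

step_arm(
  increments=[
    [[0,0,0],[0,0,0]],
    [[0,0,0],[0,0,0]],
    [[0,0,-1],[0,0,0]],
    [[0,0,-1],[0,0,0]],
    [[0,0,-1],[0,0,0]],
    [[0,0,0],[1.0,-3,0]],
    [[0,0,0],[1.0,-3,0]],
    [[0,0,0],[1.0,-3,0]],
    [[0,0,0],[0,0,0]],
    [[0,0,0],[0,0,0]],
  ],
)

```text
clock: 22.25
tool_pos: [0.6287, 0.224, 0.2919]
eef_rot: [0.945, 0.145, 0.291, -0.035]
contact_force: [-0.3, -0.4, 0.4]
opening: 0.189
finger_force: 25.0
```

Run:
```python
from h import *
s,_=tcp(); print(np.round(s['q'],3))
```

```text
t 22.25 tcp [628.7 224.  291.9] yawx 17.79 z [ 0.54   0.151 -0.828] F [-0.3 -0.4  0.4] open 0.189
[-0.539  0.553  0.124  1.98   0.946  0.044 -2.654]
```

Joint 6 is at its lower limit, so tilting the tool outward can't work. I'll go back to tool-down, yaw +180° (joint 7 has room that way) and tilt the tool towards the robot instead. That needs a larger joint 6, which is free.

step_arm(
  increments=[
    [[-0.6,-0.2,0],[-1.84,6.56,0]],
    [[-0.6,-0.2,0],[-1.84,6.56,0]],
    [[-0.6,-0.2,0],[-1.84,6.56,0]],
    [[-0.6,-0.2,0],[-1.84,6.56,0]],
    [[-0.6,-0.2,0],[-1.84,6.56,0]],
    [[0,0,0],[0,0,0]],
    [[0,0,0],[0,0,8]],
    [[0,0,0],[0,0,8]],
    [[0,0,0],[0,0,8]],
    [[0,0,0],[0,0,8]],
  ],
)

```text
clock: 23.25
tool_pos: [0.6067, 0.2153, 0.2799]
eef_rot: [0.906, 0.421, 0.052, -0.014]
contact_force: [-1.0, -0.5, 0.2]
opening: 0.186
finger_force: 25.0
```

step_arm(
  increments=[
    [[0,0,0],[0,0,8]],
    [[0,0,0],[0,0,8]],
    [[0,0,0],[0,0,8]],
    [[0,0,0],[0,0,8]],
    [[0,0,0],[0,0,8]],
    [[0,0,0],[0,0,8]],
    [[0,0,0],[0,0,8]],
    [[0,0,0],[0,0,8]],
    [[0,0,0],[0,0,8]],
    [[0,0,0],[0,0,8]],
  ],
)

```text
clock: 24.25
tool_pos: [0.607, 0.2155, 0.2796]
eef_rot: [0.423, 0.904, 0.03, -0.042]
contact_force: [-0.0, -0.1, -0.1]
opening: 0.191
finger_force: 25.0
```

Run:
```python
from h import *
s,R=tcp(); print(np.round(s['q'],3)); print(np.round(R,3)); held_tube(s)
```

```text
t 24.25 tcp [607.  215.5 279.6] yawx 129.88 z [-0.051  0.089 -0.995] F [-0.  -0.1 -0.1] open 0.191
[ 0.155  0.923 -1.152  1.432  0.755  1.281 -0.324]
[[-0.638  0.768 -0.051]
 [ 0.763  0.64   0.089]
 [ 0.101  0.018 -0.995]]
side 7 dir [-0.688  0.423  0.589] pt [654.  170.9 198.4] zrange [193.9 202.4] px [156 198   3   4]
top none
```

step_arm(
  increments=[
    [[0,0,0],[0,0,8.5]],
    [[0,0,0],[0,0,8.5]],
    [[0,0,0],[0,0,8.5]],
    [[0,0,0],[0,0,8.5]],
    [[0,0,0],[0,0,8.5]],
    [[0,0,0],[0,0,8.5]],
    [[0,0,0],[0,0,8.5]],
    [[0,0,0],[0,0,8.5]],
    [[0,0,0],[-2.4,7.6,0]],
    [[0,0,0],[-2.4,7.6,0]],
  ],
)

```text
clock: 25.35
tool_pos: [0.6069, 0.2155, 0.2814]
eef_rot: [-0.147, 0.971, -0.022, -0.189]
contact_force: [1.5, 0.2, -0.7]
opening: 0.188
finger_force: 25.0
```

step_arm(
  increments=[
    [[0,0,0],[-2.4,7.6,0]],
    [[0,0,0],[-2.4,7.6,0]],
    [[0,0,0],[-2,6.6,0]],
    [[0,0,0],[0,0,0]],
    [[0,0,0],[0,0,0]],
    [[0,0,0],[0,0,0]],
    [[0,0,0],[0,0,0]],
    [[0,0,0],[0,0,0]],
    [[0,0,0],[0,0,0]],
    [[0,0,0],[0,0,0]],
  ],
)

```text
clock: 26.35
tool_pos: [0.6005, 0.2111, 0.2692]
eef_rot: [-0.144, 0.93, -0.05, -0.333]
contact_force: [0.9, -0.5, -0.6]
opening: 0.187
finger_force: 25.0
```

Run:
```python
from h import *
s,R=tcp(); print(np.round(s['q'],3)); print(np.round(R,3)); held_tube(s)
u=R@np.array([.707,0,-.707]);print('tube up dir if 45deg in tool',np.round(u,3))
im,_=r.snapshot('side');save('s6',im[60:320,60:400],2)
```

```text
t 26.35 tcp [600.5 211.1 269.2] yawx -162.34 z [-0.606 -0.189 -0.773] F [ 0.9 -0.5 -0.6] open 0.187
[-0.169  1.161 -0.816  0.747  0.462  2.068  1.133]
[[-0.737 -0.301 -0.606]
 [-0.235  0.954 -0.189]
 [ 0.634  0.003 -0.773]]
side 295 dir [-0.068 -0.023  0.997] pt [606.5 221.5 199.2] zrange [149.5 244.6] px [166 201  13  38]
top none
tube up dir if 45deg in tool [-0.092 -0.032  0.995]
```

View pics/s6.png

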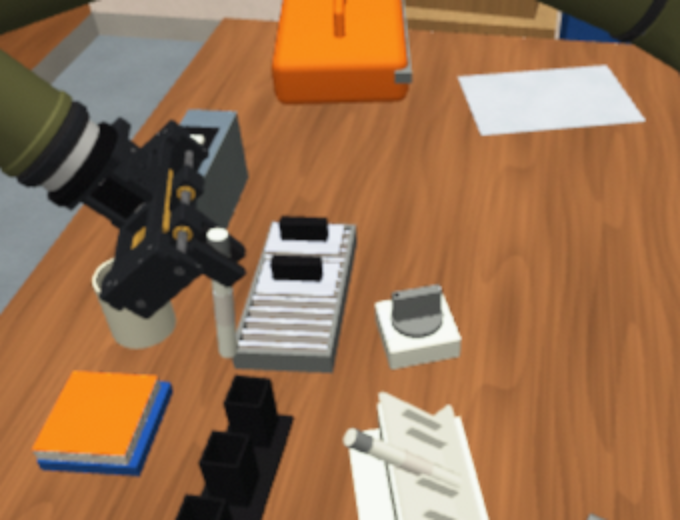

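Side view: the tube hangs nearly upright at (225,300), with cup 0 below it at (250,405). The mug is clear of the hand. Aligning and lowering to just above the rim.

step_arm(
  increments=[
    [[-0.1,-0.35,0],[0,0,0]],
    [[0,-0.3,0],[0,0,0]],
    [[0,0,-1],[0,0,0]],
    [[0,0,-1],[0,0,0]],
    [[0,0,-1],[0,0,0]],
    [[0,0,-1],[0,0,0]],
    [[0,0,-1],[0,0,0]],
    [[0,0,0],[0,0,0]],
    [[0,0,0],[0,0,0]],
    [[0,0,0],[0,0,0]],
  ],
)

```text
clock: 27.5
tool_pos: [0.5997, 0.2048, 0.2195]
eef_rot: [-0.144, 0.931, -0.05, -0.333]
contact_force: [-0.2, -0.3, 0.2]
opening: 0.188
finger_force: 25.0
```

Run:
```python
from h import *
s,R=tcp(); print(np.round(s['q'],3)); held_tube(s)
u=R@np.array([.707,0,-.707]);print(np.round(u,3))
```

```text
t 27.5 tcp [599.7 204.8 219.5] yawx -162.36 z [-0.605 -0.189 -0.773] F [-0.2 -0.3  0.2] open 0.188
[-0.149  1.201 -0.81   0.812  0.482  1.98   1.131]
side 236 dir [-0.093 -0.024  0.995] pt [605.8 215.3 150.8] zrange [102.  193.9] px [173 218  10  34]
top none
[-0.093 -0.032  0.995]
```

step_arm(
  increments=[
    [[0.4,0.1,0],[-0.7,2.3,0]],
    [[0.4,0.1,0],[-0.7,2.3,0]],
    [[0,0,0],[0,0,0]],
    [[0,0,-1],[0,0,0]],
    [[0,0,-1],[0,0,0]],
    [[0,0,-1.2],[0,0,0]],
    [[0,0,-1.2],[0,0,0]],
    [[0,0,-1.2],[0,0,0]],
    [[0,0,-1.2],[0,0,0]],
    [[0,0,0],[0,0,0]],
  ],
)

```text
clock: 28.6
tool_pos: [0.6067, 0.2062, 0.1487]
eef_rot: [-0.142, 0.915, -0.056, -0.374]
contact_force: [-0.0, -0.3, 0.0]
opening: 0.188
finger_force: 25.0
```

Run:
```python
from h import *
s,R=tcp(); print(np.round(s['q'],3)); 
u=R@np.array([.707,0,-.707]);print(np.round(u,3))
```

```text
t 28.6 tcp [606.7 206.2 148.7] yawx -162.29 z [-0.668 -0.209 -0.714] F [-0.  -0.3  0. ] open 0.188
[-0.223  1.313 -0.605  0.692  0.379  1.994  1.25 ]
[-0.009 -0.006  1.   ]
```

step_arm(
  increments=[
    [[0,0,-0.5],[0,0,0]],
    [[0,0,-0.5],[0,0,0]],
    [[0,0,-0.4],[0,0,0]],
    [[0,0,-0.3],[0,0,0]],
    [[0,0,-0.2],[0,0,0]],
    [[0,0,0],[0,0,0]],
    [[0,0,0],[0,0,0]],
    [[0,0,0],[0,0,0]],
    [[0,0,0],[0,0,0]],
    [[0,0,0],[0,0,0]],
  ],
)

```text
clock: 29.6
tool_pos: [0.6075, 0.2067, 0.1325]
eef_rot: [-0.142, 0.916, -0.056, -0.372]
contact_force: [0.5, -1.3, 4.5]
opening: 0.189
finger_force: 25.0
```

step_arm(
  increments=[
    [[0,0,0],[0,0,0]],
    [[0,0,0],[0,0,0]],
    [[0,0,0],[0,0,0]],
    [[0,0,0],[0,0,0]],
    [[0.66,0.21,0.72],[0,0,0]],
    [[1.3,0.42,1.44],[0,0,0]],
    [[2,0.6,2.2],[0,0,0]],
    [[2,0.6,2.2],[0,0,0]],
    [[2,0.6,2.2],[0,0,0]],
    [[0,0,3],[0,0,0]],
  ],
  fingers=0.5,
)

```text
clock: 30.6
tool_pos: [0.6245, 0.2065, 0.2037]
eef_rot: [-0.137, 0.915, -0.06, -0.375]
contact_force: [-0.7, 0.0, 1.1]
opening: 0.5
finger_force: 0.0
```

```bash
cat >> h.py <<'E'
def cups():
    for n in('top','side'):
        im,d,W=cloud(n); m=(W[...,0]>.57)&(W[...,0]<.645)&(W[...,1]>.15)&(W[...,1]<.4)&(W[...,2]>.09)&(W[...,2]<.18)
        comps(W,m,n+' cuptube',15); tubes(W,im,n)
E
python3 - <<'E'
from h import *
s,R=tcp(); print(np.round(s['q'],3)); cups()
E
```

```text
t 30.6 tcp [624.5 206.5 203.7] yawx -163.19 z [-0.67  -0.213 -0.712] F [-0.7  0.   1.1] open 0.5
[-0.4    1.281  0.146  0.557 -0.154  2.088  1.548]
top tube 32 pt [454.5 282.  112.8] yaw 30.1 slope 0.74 s [-20.8  22. ] zmax 130.1 width [453.7 282.9  43.   12.2  38.6]
side cuptube [607.8 208.1  18.3  17.4  61.6] 255 px [172 226  14  30] zmed 0.1336 mean [606.5 211.9]
side tube 215 pt [459.4 285.2 116.1] yaw 19.5 slope 0.68 s [-23.3  21.7] zmax 132.2 width [459.6 282.7  44.8  17.3  13.3]
```

Tube 1 stands in cup 0 at (607.8, 208.1). The tool is now tilted 45° inward, parallel to tube 2's axis, so I'll grasp tube 2 along its axis from the cap end.

step_arm(
  increments=[
    [[-2.7,2.3,0],[0,0,0]],
    [[-2.7,2.3,0],[0,0,0]],
    [[-2.7,2.3,0],[0,0,0]],
    [[-2.6,2.1,0],[0,0,0]],
    [[0,0,-1.3],[0,0,0]],
    [[0,0,-1.3],[0,0,0]],
    [[0,0,-1.3],[0,0,0]],
    [[0,0,0],[0,0,0]],
    [[0,0,0],[0,0,0]],
    [[0,0,0],[0,0,0]],
  ],
  fingers=0.7,
)

```text
clock: 31.7
tool_pos: [0.5182, 0.2976, 0.1667]
eef_rot: [-0.139, 0.915, -0.057, -0.374]
contact_force: [0.7, 0.2, -0.5]
opening: 0.7
finger_force: 0.0
```

Run:
```python
from h import *
s,R=tcp(); print(np.round(s['q'],3)); print(np.round(R,3))
im,d,W=cloud('side');tubes(W,im,'side')
B=np.array([463,279.5,107]);e=(B-s['tool_pos']*1000);print('to grasp',e.round(1),'tool frame',(R.T@e).round(1))
```

```text
t 31.7 tcp [518.2 297.6 166.7] yawx -162.75 z [-0.669 -0.207 -0.714] F [ 0.7  0.2 -0.5] open 0.7
[-0.554  1.165  0.096  0.979 -0.218  1.77   1.435]
[[-0.682 -0.296 -0.669]
 [-0.212  0.955 -0.207]
 [ 0.701  0.    -0.714]]
side tube 32 pt [518.6 265.  155.2] yaw 17.7 slope -0.07 s [-9.8  8.9] zmax 159.5 width [518.1 264.9  18.7   2.7  17. ]
side tube 219 pt [459.4 285.2 116.1] yaw 18.7 slope 0.7 s [-23.7  21.8] zmax 132.6 width [459.7 282.4  44.9  18.5  12. ]
to grasp [-55.2 -18.1 -59.7] tool frame [-0.4 -0.9 83.3]
```

Well aligned (under 1 mm off axis). Advancing along the tool axis, then closing.

step_arm(
  increments=[
    [[-0.8,-0.26,-0.86],[0,0,0]],
    [[-0.8,-0.26,-0.86],[0,0,0]],
    [[-0.8,-0.26,-0.86],[0,0,0]],
    [[-0.8,-0.26,-0.86],[0,0,0]],
    [[-0.8,-0.26,-0.86],[0,0,0]],
    [[-0.8,-0.26,-0.86],[0,0,0]],
    [[-0.7,-0.24,-0.8],[0,0,0]],
    [[0,0,0],[0,0,0]],
    [[0,0,0],[0,0,0]],
    [[0,0,0],[0,0,0]],
  ],
  fingers=0.7,
)

```text
clock: 32.75
tool_pos: [0.4633, 0.2804, 0.1075]
eef_rot: [-0.139, 0.915, -0.057, -0.374]
contact_force: [-0.2, -0.1, -0.3]
opening: 0.7
finger_force: 0.0
```

step_arm(
  increments=[
    [[0,0,0],[0,0,0]],
    [[0,0,0],[0,0,0]],
    [[0,0,0],[0,0,0]],
    [[0,0,0],[0,0,0]],
    [[0,0,0],[0,0,0]],
    [[0,0,0],[0,0,0]],
    [[0,0,0],[0,0,0]],
    [[0,0,0],[0,0,0]],
    [[0,0,0],[0,0,0]],
    [[0,0,0],[0,0,0]],
  ],
  fingers=0,
  grip_force=25,
)

```text
clock: 33.75
tool_pos: [0.4625, 0.28, 0.107]
eef_rot: [-0.139, 0.915, -0.057, -0.374]
contact_force: [0.5, -0.1, -0.2]
opening: 0.199
finger_force: 25.0
```

step_arm(
  increments=[
    [[0,0,1],[0,0,0]],
    [[0,0,3],[0,0,0]],
    [[0,0,4],[0,0,0]],
    [[0,0,4],[0,0,0]],
    [[0,0,3],[0,0,0]],
    [[1,0.5,0],[2.2,-7.07,0]],
    [[1,0.5,0],[2.2,-7.07,0]],
    [[1,0.5,0],[2.2,-7.07,0]],
    [[1,0.5,0],[2.2,-7.07,0]],
    [[1,0.5,0],[2.2,-7.07,0]],
  ],
)

```text
clock: 34.75
tool_pos: [0.5132, 0.3054, 0.2585]
eef_rot: [-0.15, 0.987, -0.009, -0.061]
contact_force: [0.2, -0.2, -1.0]
opening: 0.192
finger_force: 25.0
```

step_arm(
  increments=[
    [[2.2,1.3,0],[2.2,-7.07,0]],
    [[2.2,1.3,0],[0,0,0]],
    [[2.2,1.3,0],[0,0,0]],
    [[2.2,1.2,0],[0,0,0]],
    [[0.6,0.2,0],[0,0,0]],
    [[0,0,0],[0,0,0]],
    [[0,0,0],[0,0,0]],
    [[0,0,0],[0,0,0]],
    [[0,0,0],[0,0,0]],
    [[0,0,0],[0,0,0]],
  ],
)

```text
clock: 35.75
tool_pos: [0.6061, 0.3579, 0.2572]
eef_rot: [-0.15, 0.989, -0.0, -0.001]
contact_force: [1.1, 0.0, -1.0]
opening: 0.197
finger_force: 25.0
```

Run:
```python
from h import *
s,R=tcp(); print(np.round(s['q'],3)); print(np.round(R,3)); held_tube(s); 
im,d,W=cloud('side'); m=(W[...,0]>.57)&(W[...,0]<.645)&(W[...,1]>.15)&(W[...,1]<.24)&(W[...,2]>.09)&(W[...,2]<.18)
comps(W,m,'cuptube',15)
```

```text
t 35.75 tcp [606.1 357.9 257.2] yawx -162.69 z [-0.002 -0.    -1.   ] F [ 1.1  0.  -1. ] open 0.197
[-0.678  0.81   0.169  1.302 -0.142  1.043  1.385]
[[-0.955 -0.298 -0.002]
 [-0.298  0.955 -0.   ]
 [ 0.002  0.    -1.   ]]
side 249 dir [0.003 0.008 1.   ] pt [597.7 363.2 170. ] zrange [135.9 203.8] px [143 277  18  28]
top 20 dir [-0.023  0.025  0.999] pt [597.  349.9 177.8] zrange [149.8 205.7] px [153 149   7   5]
cuptube [609.3 209.4  18.   17.2  13.7] 257 px [172 227  14  29] zmed 0.1326 mean [607.4 212.8]
```

Tube 2 hangs vertical, but its axis is about 8 mm short in x relative to the TCP. Compensating and lowering into cup 2.

step_arm(
  increments=[
    [[0.4,0,0],[0,0,0]],
    [[0.4,-0.1,0],[0,0,0]],
    [[0,0,-1.2],[0,0,0]],
    [[0,0,-1.2],[0,0,0]],
    [[0,0,-1.2],[0,0,0]],
    [[0,0,-0.6],[0,0,0]],
    [[0,0,0],[0,0,0]],
    [[0,0,0],[0,0,0]],
    [[0,0,0],[0,0,0]],
    [[0,0,0],[0,0,0]],
  ],
)

```text
clock: 36.9
tool_pos: [0.6148, 0.3573, 0.2156]
eef_rot: [-0.15, 0.989, 0.0, -0.0]
contact_force: [-0.5, -0.2, -0.1]
opening: 0.199
finger_force: 25.0
```

Run:
```python
from h import *
s,R=tcp(); held_tube(s)
im,d,W=cloud('side'); m=(abs(W[...,0]-.607)<.05)&(abs(W[...,1]-.357)<.06)&(W[...,2]>.072)&(W[...,2]<.084)&(im.max(-1)<60)
comps(W,m,'cup2',15)
m=(abs(W[...,0]-.607)<.05)&(abs(W[...,1]-.357)<.06)&(W[...,2]>.085)&(W[...,2]<.17)&(im.min(-1)>110)
comps(W,m,'tube',15)
```

```text
t 36.9 tcp [614.8 357.3 215.6] yawx -162.69 z [-0.  0. -1.] F [-0.5 -0.2 -0.1] open 0.199
side 185 dir [-0.022 -0.009  1.   ] pt [606.3 362.5 126. ] zrange [ 96.6 154.4] px [145 293  15  23]
top 18 dir [-0.033  0.034  0.999] pt [605.5 350.  140.5] zrange [112.  181.9] px [155 148   8   5]
cup2 [605.8 300.8  39.1   6.   -2.1] 62 px [160 289  21   7] zmed 0.0764 mean [605.7 301.3]
cup2 [606.7 357.4  42.2  40.9  89.8] 177 px [146 308  28  23] zmed 0.0768 mean [603.5 362.2]
tube [607.7 361.5  16.3   7.4  25.7] 187 px [145 293  16  24] zmed 0.1259 mean [606.7 362. ]
```

step_arm(
  increments=[
    [[0,0,-1],[0,0,0]],
    [[0,0,-1.2],[0,0,0]],
    [[0,0,-1.2],[0,0,0]],
    [[0,0,-1.2],[0,0,0]],
    [[0,0,-1.2],[0,0,0]],
    [[0,0,-1.2],[0,0,0]],
    [[0,0,-0.6],[0,0,0]],
    [[0,0,-0.4],[0,0,0]],
    [[0,0,-0.1],[0,0,0]],
    [[0,0,0],[0,0,0]],
  ],
)

```text
clock: 38.05
tool_pos: [0.6147, 0.3572, 0.1342]
eef_rot: [-0.15, 0.989, 0.0, -0.0]
contact_force: [0.2, 0.4, -0.3]
opening: 0.195
finger_force: 25.0
```

step_arm(
  increments=[
    [[0,0,-0.2],[0,0,0]],
    [[0,0,-0.1],[0,0,0]],
    [[0,0,0],[0,0,0]],
    [[0,0,0],[0,0,0]],
    [[0,0,0],[0,0,0]],
    [[0,0,0],[0,0,0]],
    [[0,0,0],[0,0,0]],
    [[0,0,0],[0,0,0]],
    [[0,0,0],[0,0,0]],
    [[0,0,0],[0,0,0]],
  ],
)

```text
clock: 39.05
tool_pos: [0.6155, 0.3575, 0.1334]
eef_rot: [-0.15, 0.989, 0.001, 0.001]
contact_force: [-2.3, -1.6, 8.3]
opening: 0.2
finger_force: 25.0
```

step_arm(
  increments=[
    [[0,0,0],[0,0,0]],
    [[0,0,0],[0,0,0]],
    [[0,0,0],[0,0,0]],
    [[0,0,0],[0,0,0]],
    [[0,0,1],[0,0,0]],
    [[0,0,3],[0,0,0]],
    [[0,0,4],[0,0,0]],
    [[0,0,4],[0,0,0]],
    [[-2,-3,2],[0,0,0]],
    [[-2,-4,0],[0,0,0]],
  ],
  fingers=0.5,
)

```text
clock: 40.05
tool_pos: [0.576, 0.2896, 0.2752]
eef_rot: [-0.152, 0.988, 0.002, 0.004]
contact_force: [1.5, 0.4, 0.5]
opening: 0.503
finger_force: 0.0
```

Run:
```python
from h import *
s,R=tcp(); print(np.round(s['q'],3)); cups()
for n in('top','side'):
    im,d,W=cloud(n);z=W[...,2]; m=(abs(W[...,0]-.45)<.06)&(abs(W[...,1]-.034)<.06)
    comps(W,m&(z>.072)&(z<.095),n+' dialbar',30); comps(W,m&(z>.028)&(z<.04),n+' body',100)
    g=im.mean(-1)
    comps(W,(z>.0375)&(z<.055)&(g>120)&(W[...,1]<.06)&(W[...,1]>-.5)&(W[...,0]<.7)&(W[...,0]>.54),n+'plate',100)
    if n=='side': save('s7',im,1.4)
```

```text
t 40.05 tcp [576.  289.6 275.2] yawx -162.49 z [ 0.007  0.005 -1.   ] F [1.5 0.4 0.5] open 0.503
[-0.624  0.697  0.164  1.5   -0.131  0.947  1.455]
top cuptube [611.2 207.1  17.9  17.9  75.8] 72 px [207 142  10  12] zmed 0.1527 mean [608.6 205.3]
side cuptube [607.3 212.3  18.4  11.   31.9] 172 px [173 236  13  20] zmed 0.1188 mean [606.9 213.9]
side cuptube [609.8 358.   19.2  18.3 -39.4] 318 px [144 288  18  31] zmed 0.1365 mean [606.8 361.4]
top dialbar [450.5  33.6  59.4  13.8  22. ] 103 px [270 194  12  21] zmed 0.0834 mean [450.3  33.6]
top body [450.4  33.5  89.6  89.4  22.5] 487 px [257 187  39  39] zmed 0.0352 mean [447.9  32.9]
topplate [626.3 -93.7 105.1  74.7   3.8] 564 px [303 127  27  37] zmed 0.0447 mean [623.7 -92.1]
topplate [612.4 -12.8 109.2  65.2   5.4] 563 px [278 132  25  38] zmed 0.0449 mean [610.9 -12.9]
side dialbar [449.8  34.8  58.7  17.   23. ] 169 px [256 203  25  10] zmed 0.0821 mean [449.3  38. ]
side body [449.3  35.3  93.2  90.  -67.9] 501 px [248 207  43  31] zmed 0.0349 mean [447.4  54.5]
sideplate [622.2 -90.4 100.5  64.1   5.7] 373 px [193 172  40  17] zmed 0.0438 mean [617.4 -80.8]
sideplate [610.4  -9.9  99.9  63.8   6. ] 448 px [189 191  41  19] zmed 0.0437 mean [ 6.059e+02 -1.000e-01]
```

View pics/s7.png

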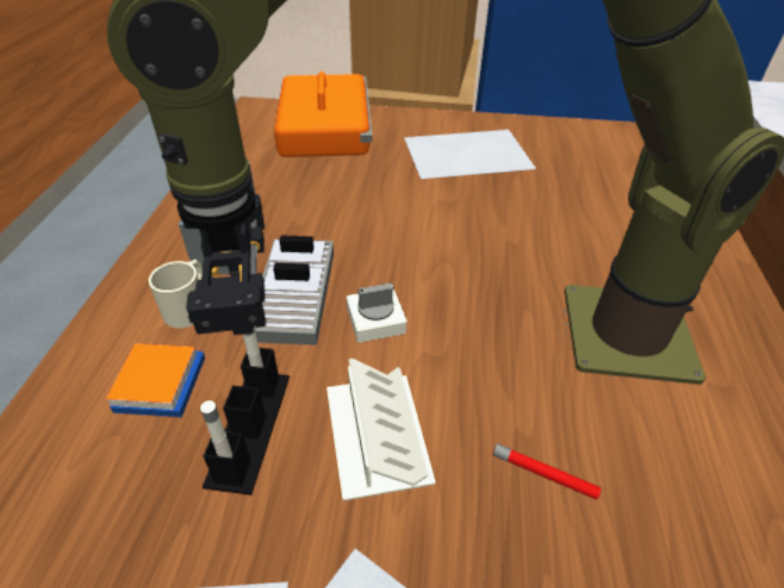

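Both tubes stand upright in cups 0 and 2 (caps at (210,410) and (250,335)), and both blocks are seated. Now to the dial.

step_arm(
  increments=[
    [[-1.8,-3.6,0],[0,0,1.2]],
    [[-1.8,-3.6,0],[0,0,1.2]],
    [[-1.8,-3.6,0],[0,0,1.2]],
    [[-1.8,-3.6,0],[0,0,1.1]],
    [[-1.8,-3.6,-2],[0,0,0]],
    [[-1.8,-3.6,-3],[0,0,0]],
    [[-1.7,-3.6,-3],[0,0,0]],
    [[0,0,-3],[0,0,0]],
    [[0,0,0],[0,0,0]],
    [[0,0,0],[0,0,0]],
  ],
  fingers=0.6,
)

```text
clock: 41.25
tool_pos: [0.4512, 0.0367, 0.1612]
eef_rot: [-0.192, 0.981, 0.0, -0.0]
contact_force: [-0.0, 0.5, 0.3]
opening: 0.602
finger_force: 0.0
```

```bash
cat >> h.py <<'E'
def dial():
    for n in('top','side','wrist'):
        im,d,W=cloud(n);z=W[...,2]; m=(abs(W[...,0]-.45)<.06)&(abs(W[...,1]-.034)<.06)
        comps(W,m&(z>.072)&(z<.09),n+' dialbar',30); comps(W,m&(z>.028)&(z<.04)&(im.min(-1)>170),n+' body',100)
E
python3 - <<'E'
from h import *
s,R=tcp(); print(np.round(s['q'],3)); dial()
E
```

```text
t 41.25 tcp [451.2  36.7 161.2] yawx -157.9 z [-0.     0.001 -1.   ] F [-0.   0.5  0.3] open 0.602
[-0.216  0.652  0.054  2.17  -0.105  0.322  1.883]
side dialbar [449.6  35.7  58.7  18.7  21. ] 172 px [256 203  25  11] zmed 0.0816 mean [449.7  38.1]
side body [449.3  36.   89.4  89.1 -68.1] 430 px [248 208  42  29] zmed 0.0351 mean [449.1  52.1]
wrist dialbar [449.5  34.1  60.   14.   22.5] 2187 px [265 174  24  97] zmed 0.0831 mean [447.4  33.2]
wrist body [449.4  33.9  88.6  88.6 -67.7] 7228 px [215 143 125 117] zmed 0.0352 mean [442.8  31.4]
```

step_arm(
  increments=[
    [[-0.15,-0.25,-1],[0,0,0.2]],
    [[0,0,-2],[0,0,0]],
    [[0,0,-2],[0,0,0]],
    [[0,0,-2],[0,0,0]],
    [[0,0,-1],[0,0,0]],
    [[0,0,-0.3],[0,0,0]],
    [[0,0,0],[0,0,0]],
    [[0,0,0],[0,0,0]],
    [[0,0,0],[0,0,0]],
    [[0,0,0],[0,0,0]],
  ],
)

```text
clock: 42.4
tool_pos: [0.4484, 0.0328, 0.0786]
eef_rot: [-0.193, 0.981, -0.0, -0.0]
contact_force: [0.3, -0.1, 0.1]
opening: 0.603
finger_force: 0.0
```

step_arm(
  increments=[
    [[0,0,0],[0,0,0]],
    [[0,0,0],[0,0,0]],
    [[0,0,0],[0,0,0]],
    [[0,0,0],[0,0,0]],
    [[0,0,0],[0,0,0]],
    [[0,0,0],[0,0,0]],
    [[0,0,0],[0,0,0]],
    [[0,0,0],[0,0,0]],
    [[0,0,0],[0,0,0]],
    [[0,0,0],[0,0,0]],
  ],
  fingers=0,
  grip_force=25,
)

```text
clock: 43.4
tool_pos: [0.4478, 0.0332, 0.0781]
eef_rot: [-0.193, 0.981, 0.0, -0.001]
contact_force: [-1.5, 3.4, 1.3]
opening: 0.156
finger_force: 25.0
```

step_arm(
  increments=[
    [[0.14,0.08,0],[0,0,0]],
    [[0,0,0],[0,0,-5]],
    [[0,0,0],[0,0,-7.5]],
    [[0,0,0],[0,0,-7.5]],
    [[0,0,0],[0,0,-7.5]],
    [[0,0,0],[0,0,-7.5]],
    [[0,0,0],[0,0,-7.5]],
    [[0,0,0],[0,0,-7.5]],
    [[0,0,0],[0,0,-7.5]],
    [[0,0,0],[0,0,-5]],
  ],
)

```text
clock: 44.4
tool_pos: [0.4485, 0.0369, 0.078]
eef_rot: [0.345, 0.939, 0.002, -0.003]
contact_force: [-2.4, 9.0, 1.9]
opening: 0.154
finger_force: 25.0
```

Run:
```python
from h import *
s,R=tcp(); print(np.round(s['q'],3),s['moment'].round(2))
```

```text
t 44.4 tcp [448.5  36.9  78. ] yawx 139.69 z [-0.004  0.006 -1.   ] F [-2.4  9.   1.9] open 0.154
[-0.235  0.832  0.09   2.218 -0.652  0.121  1.341] [1.83 0.27 0.18]
```

step_arm(
  increments=[
    [[0,-0.1,0],[0,0,-4]],
    [[0,-0.1,0],[0,0,-5]],
    [[0,0,0],[0,0,-5]],
    [[0,0,0],[0,0,-5]],
    [[0,0,0],[0,0,-5]],
    [[0,0,0],[0,0,-5]],
    [[0,0,0],[0,0,-5]],
    [[0,0,0],[0,0,-5]],
    [[0,0,0],[0,0,-5]],
    [[0,0,0],[0,0,0]],
  ],
)

```text
clock: 45.4
tool_pos: [0.4508, 0.0379, 0.0781]
eef_rot: [0.669, 0.743, 0.004, -0.004]
contact_force: [2.4, 13.6, -0.0]
opening: 0.155
finger_force: 25.0
```

Run:
```python
from h import *
s,R=tcp(); print(np.round(s['q'],3),s['moment'].round(2))
```

```text
t 45.4 tcp [450.8  37.9  78.1] yawx 95.98 z [ 0.     0.011 -1.   ] F [ 2.4 13.6 -0. ] open 0.155
[-0.272  0.839  0.154  2.217 -0.953  0.154  0.883] [ 2.83 -0.53 -0.08]
```

step_arm(
  increments=[
    [[0,0.1,0],[0,0,0]],
    [[0,0.1,0],[0,0,0]],
    [[0,0.1,0],[0,0,-3]],
    [[0,0,0],[0,0,-3]],
    [[0,0,0],[0,0,-3]],
    [[0,0,0],[0,0,-3]],
    [[0,0,0],[0,0,-2]],
    [[0,0,0],[0,0,0]],
    [[0,0,0],[0,0,0]],
    [[0,0,0],[0,0,0]],
  ],
)

```text
clock: 46.4
tool_pos: [0.4517, 0.0381, 0.0781]
eef_rot: [0.755, 0.656, 0.003, -0.002]
contact_force: [3.4, 9.1, -1.9]
opening: 0.157
finger_force: 25.0
```

Run:
```python
from h import *
s,R=tcp(); print(np.round(s['q'],3),s['moment'].round(2)); dial()
```

```text
t 46.4 tcp [451.7  38.1  78.1] yawx 81.93 z [ 0.003  0.007 -1.   ] F [ 3.4  9.1 -1.9] open 0.157
[-0.281  0.84   0.163  2.217 -0.97   0.155  0.652] [ 1.73 -0.66  0.03]
side dialbar [450.9  41.7  44.4  40.1 -47.8] 170 px [258 199  20  20] zmed 0.0823 mean [450.3  47.2]
side body [449.6  35.3  89.8  88.8 -67.9] 467 px [248 206  42  31] zmed 0.0351 mean [448.8  48.6]
wrist dialbar [451.4  45.1  35.2  34.9 -52.5] 5424 px [220 226 120  97] zmed 0.0829 mean [451.6  47.3]
wrist dialbar [446.    8.1  13.7   7.5  -6. ] 369 px [263 361  34  12] zmed 0.0834 mean [446.1   8.3]
wrist body [448.8  36.9  88.8  83.1  22.3] 10076 px [163 141 226 136] zmed 0.0353 mean [451.4  58.7]
```

Four clicks done (yaw 81.9°, 120° turned), but joint 5 is near its limit. I release, rise to reset the wrist, and re-grip for the last click.

step_arm(
  increments=[
    [[0,0,0],[0,0,0]],
    [[0,0,0],[0,0,0]],
    [[0,0,0],[0,0,0]],
    [[0,0,0],[0,0,0]],
    [[0,0,1],[0,0,0]],
    [[0,0,3],[0,0,0]],
    [[0,0,3],[0,0,0]],
    [[0,0,4],[0,0,0]],
    [[0,0,0],[0,0,0]],
    [[0,0,0],[0,0,0]],
  ],
  fingers=0.6,
)

```text
clock: 47.55
tool_pos: [0.4497, 0.0346, 0.1885]
eef_rot: [0.756, 0.654, 0.001, 0.0]
contact_force: [0.5, 0.5, -0.4]
opening: 0.598
finger_force: 0.0
```

Run:
```python
from h import *
s,R=tcp(); print(np.round(s['q'],3)); dial()
```

```text
t 47.55 tcp [449.7  34.6 188.5] yawx 81.72 z [ 0.002  0.001 -1.   ] F [ 0.5  0.5 -0.4] open 0.598
[-0.521  0.67   0.564  2.169 -0.759  0.505  0.487]
side dialbar [448.8  35.2  60.3  14.3  82.7] 135 px [263 198  12  20] zmed 0.0823 mean [448.5  38.9]
side body [449.5  34.8  91.1  89.2 -67.3] 480 px [248 206  42  31] zmed 0.0351 mean [449.   46.5]
wrist dialbar [449.7  34.2  59.8  13.7  82.2] 1760 px [273 169  21  87] zmed 0.0831 mean [450.1  36.3]
wrist body [449.7  34.2  89.6  88.9  22.5] 6100 px [209 121 147 144] zmed 0.0353 mean [450.9  42.2]
```

step_arm(
  increments=[
    [[0,0,-2],[0,0,0.3]],
    [[0,0,-3],[0,0,0.2]],
    [[0,0,-3],[0,0,0]],
    [[0,0,-2],[0,0,0]],
    [[0,0,-1],[0,0,0]],
    [[0,0,0],[0,0,0]],
    [[0,0,0],[0,0,0]],
    [[0,0,0],[0,0,0]],
    [[0,0,0],[0,0,0]],
    [[0,0,0],[0,0,0]],
  ],
)

```text
clock: 48.7
tool_pos: [0.4497, 0.0347, 0.0785]
eef_rot: [0.753, 0.658, 0.001, -0.0]
contact_force: [0.3, -0.4, -1.1]
opening: 0.595
finger_force: 0.0
```

Run:
```python
from h import *
s,R=tcp(); print(np.round(s['q'],3))
```

```text
t 48.7 tcp [449.7  34.7  78.5] yawx 82.23 z [ 0.001  0.001 -1.   ] F [ 0.3 -0.4 -1.1] open 0.595
[-0.277  0.839  0.163  2.221 -0.953  0.15   0.644]
```

step_arm(
  increments=[
    [[0,0,0],[0,0,0]],
    [[0,0,0],[0,0,0]],
    [[0,0,0],[0,0,0]],
    [[0,0,0],[0,0,0]],
    [[0,0,0],[0,0,0]],
    [[0,0,0],[0,0,-3]],
    [[0,0,0],[0,0,-3]],
    [[0,0,0],[0,0,-3]],
    [[0,0,0],[0,0,-3]],
    [[0,0,0],[0,0,0]],
  ],
  fingers=0,
)

```text
clock: 49.7
tool_pos: [0.451, 0.0343, 0.0781]
eef_rot: [0.818, 0.575, 0.002, 0.001]
contact_force: [3.0, -0.3, -2.2]
opening: 0.153
finger_force: 25.0
```

Run:
```python
from h import *
s,R=tcp(); print(np.round(s['q'],3),s['moment'].round(2))
```

```text
t 49.7 tcp [451.   34.3  78.1] yawx 70.18 z [ 0.003  0.001 -1.   ] F [ 3.  -0.3 -2.2] open 0.153
[-0.279  0.84   0.166  2.22  -0.968  0.15   0.449] [-0.13 -0.69  0.03]
```

step_arm(
  increments=[
    [[0,0,0],[0,0,-3]],
    [[0,0,0],[0,0,-3]],
    [[0,0,0],[0,0,-3]],
    [[0,0,0],[0,0,-3]],
    [[0,0,0],[0,0,-3]],
    [[0,0,0],[0,0,-3]],
    [[0,0,0],[0,0,0]],
    [[0,0,0],[0,0,0]],
    [[0,0,0],[0,0,0]],
    [[0,0,0],[0,0,0]],
  ],
)

```text
clock: 50.7
tool_pos: [0.4508, 0.0343, 0.0781]
eef_rot: [0.898, 0.441, 0.002, 0.001]
contact_force: [5.3, -0.8, -3.5]
opening: 0.154
finger_force: 25.0
```

Run:
```python
from h import *
s,R=tcp(); print(np.round(s['q'],3),s['moment'].round(2))
```

```text
t 50.7 tcp [450.8  34.3  78.1] yawx 52.28 z [ 0.003  0.    -1.   ] F [ 5.3 -0.8 -3.5] open 0.154
[-0.28   0.84   0.169  2.22  -0.978  0.151  0.147] [-0.07 -1.1  -0.05]
```

Yaw is 52.3°, so exactly 150° turned. Releasing and rising.

step_arm(
  increments=[
    [[0,0,0],[0,0,0]],
    [[0,0,0],[0,0,0]],
    [[0,0,0],[0,0,0]],
    [[0,0,0],[0,0,0]],
    [[0,0,1],[0,0,0]],
    [[0,0,3],[0,0,0]],
    [[0,0,3],[0,0,0]],
    [[0,0,4],[0,0,0]],
    [[0,0,3],[0,0,0]],
    [[0,0,0],[0,0,0]],
  ],
  fingers=0.6,
)

```text
clock: 51.7
tool_pos: [0.4508, 0.0344, 0.2209]
eef_rot: [0.898, 0.44, 0.003, 0.001]
contact_force: [0.2, 0.5, -0.1]
opening: 0.604
finger_force: 0.0
```

Run:
```python
from h import *
s,R=tcp(); dial(); cups()
for n in('top','side'):
    im,d,W=cloud(n);z=W[...,2]; g=im.mean(-1)
    comps(W,(z>.0375)&(z<.055)&(g>120)&(W[...,1]<.06)&(W[...,1]>-.5)&(W[...,0]<.7)&(W[...,0]>.54),n+'plate',100)
im,_=r.snapshot('top'); im2,_=r.snapshot('wrist')
cv2.imwrite('pics/f.png',cv2.hconcat([cv2.resize(im[40:260,150:420,::-1],(400,326)),cv2.resize(im2[:,:,::-1],(400,326))]))
```

```text
t 51.7 tcp [450.8  34.4 220.9] yawx 52.23 z [ 0.007  0.001 -1.   ] F [ 0.2  0.5 -0.1] open 0.604
top body [424.4   4.   77.7  33.5 -37.7] 145 px [274 201  21  22] zmed 0.0349 mean [430.2   3.2]
side dialbar [449.3  36.4  60.4  14.1  52.7] 159 px [258 200  21  17] zmed 0.0823 mean [449.   38.6]
side body [449.4  35.7  91.5  89.1 -67.4] 453 px [248 206  42  31] zmed 0.0349 mean [449.1  49.2]
wrist dialbar [449.7  33.7  60.5  13.9  52.2] 1441 px [273 161  19  79] zmed 0.0831 mean [450.9  35.5]
wrist body [450.1  33.8  89.5  88.9 -67.5] 5085 px [217 119 132 131] zmed 0.0353 mean [454.4  39.7]
top cuptube [610.2 206.7  18.5  17.5  48.9] 76 px [207 142  10  12] zmed 0.1539 mean [608.3 205.2]
top cuptube [610.1 354.2  18.8  16.4 -60.3] 81 px [153 144  13  11] zmed 0.1482 mean [608.7 352.1]
side cuptube [609.4 209.7  18.1  17.2  13.4] 257 px [172 227  14  29] zmed 0.133 mean [607.4 212.8]
side cuptube [609.7 357.3  17.8  17.    3.8] 313 px [143 288  19  30] zmed 0.1363 mean [607.3 360.1]
topplate [623.7 -91.8 108.1  65.2   4.2] 561 px [305 128  25  38] zmed 0.0445 mean [622.  -92.4]
topplate [613.3 -12.8 112.6  65.3   4.7] 489 px [278 132  25  37] zmed 0.0441 mean [618.  -14.6]
sideplate [621.5 -89.6 100.4  62.7   5.9] 366 px [193 172  40  17] zmed 0.0438 mean [617.  -81.1]
sideplate [610.8 -10.7  99.8  64.7   3.9] 459 px [188 191  42  19] zmed 0.0438 mean [6.068e+02 3.000e-01]
```

View pics/f.png

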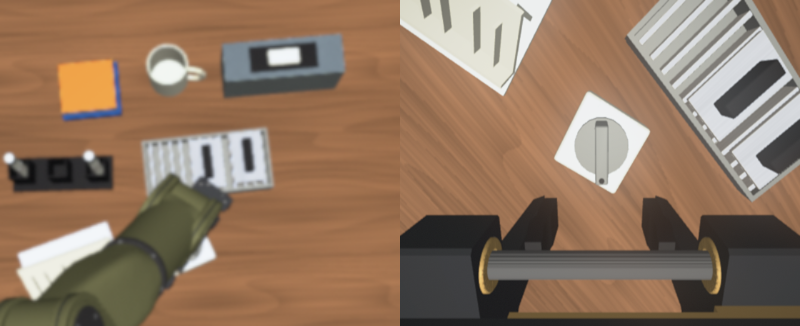

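The picture shows the dial bar at 52.2° with its dot at the near end (602,182), which is 22.2° - 150°. Both blocks are flush, both tubes stand upright, and the bystanders haven't moved. Handing in.

```bash
python3 -c "
from plant import r
print(r.finish_job())"
```

```text
the job is handed in; nothing more can be done
None
```

Job handed in at about 52 s: both blocks are home in the tray (bays 0 and 1), both tubes stand upright in the caddy (cups 0 and 2), and the dial then went exactly five clicks clockwise and rests in its stop; the hand-in returned no verdict.

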